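# Enable the machine at the interlock console with the keyed key

## Task

Make the moulder's interlock ready at the sloping console: swing the steel cover fully aside from the lock, take the red key from the rack, turn it so that its rib matches the keyway of the lock, and push it fully home. Then turn it clockwise as far as it goes, to the red mark, and let go, leaving it there with the cover still open. Leave the green key and the other things on the bench alone.

Things in the scene. Friction and masses are not known exactly. Their poses are not given: they have to be found in the camera images.
- console: Grey console fixed to the bench: sloping head (aluminium face 160 x 180) on a pedestal, 155 mm high at its back. Origin: on the bench under the lock's centre; x to its back, z up. The face's outward normal is tilted 25 degrees from vertical towards the console's -x (the robot); the face is 120 mm above the bench at the lock. White and red marks beside the lock: keyway direction at lock 0 and at lock 1.3.
- lock (a joint): Turn of the brass lock barrel about the face's normal, rad: grows clockwise seen from the key's side, 0 to a stop at 1.3. Starts at 0 to 0.5. Stays where it is left; friction about 0.12 N m. At 0 the keyway points 0.65 rad anticlockwise from straight up the slope, at 1.3 as much clockwise.
- lock_seat (a point): Centre of the lock's mouth, on its rim 4 mm above the face. z points out of the lock along the face's normal, x towards the keyway; turns with the barrel. The hole is round, 26.6 mm across, 30 mm deep, with a keyway 10.4 mm wide reaching 19.5 mm from the axis. A fixed dark ring, 63 mm outside, surrounds it, 3 mm high.
- cover (a joint): Swing of the steel lock cover about the face's normal, rad: 0 shuts it over the lock, grows anticlockwise seen from the front (the cover goes up the slope, then to the left), to a stop at 2.1 where it is fully aside. Starts at 0 to 0.3. Stays where it is left; friction about 0.05 N m.
- cover_knob (a point): Centre of the black knob on the cover, 7 mm below the knob's top: an upright post of 14 mm diameter along the face's normal, 29 mm high over a cover disc of 50 mm diameter. z is the face's normal. The point is 30.5 mm above the face, 22 mm above the disc. At cover 0 the knob is over the lock.
- cover_hinge (a point): On the cover's pivot axis at the knob point's height: 50 mm from the knob, to the left of the lock (seen from the robot). z is the face's normal.
- rack: Black key rack fixed to the bench, a block 190 x 76 x 34 high with two through holes of 41 mm at 45 mm either way along its x axis; the keys hang in these by their flanges and can be turned freely. Origin: centre of the underside.
- red_key: The key to use, 69 mm high, 0.15 kg. Origin: centre of the shank's lower end; z up, x towards its rib. Steel shank 24 mm diameter, 26 mm long, rib 8 mm wide reaching 18 mm from the axis; flange 46 mm diameter (z 26 to 31); red wing grip 44 mm along x, 12 mm thick along y (z 31 to 69), a white line on its top at the rib's side. In the rack the flange stands on the rack's top.
- red_key_seat (a point): Centre of the underside of the red key's flange, 26 mm above the key's origin; meets lock_seat when the key is home. Home, the key has about 1.3 mm of play to any side and 0.15 rad of turning play in the keyway.
- red_key_grip (a point): Point in the red wing grip to take it by, 54 mm above the key's origin, 15 mm below the grip's top.
- green_key: Like the red key but with a green grip and a rib 14 mm wide, which does not fit; may hang in either hole of the rack. Origin as the red key's. Leave it alone.
- tape_measure: Yellow tape measure, 39 x 68 x 62 high, loose. Origin: centre of its underside. Leave it alone.
- pencil: Red pencil lying along its y, 172 mm long, 10 mm high, loose. Origin: centre of its underside. Leave it alone.
- spanner_17: Dark spanner lying along its y, 182 mm long, 8 mm high, loose. Origin: centre of its underside. Leave it alone.
- bearing: Ball bearing lying flat, 52 mm diameter, 15 mm high, loose. Origin: centre of its underside. Leave it alone.
- block_0: Timber block 45 x 90 x 45 high, loose. Origin: centre of its underside. Leave it alone.
- glue_bottle: White glue bottle standing upright, 57 mm diameter, 177 mm high, loose. Origin: centre of its underside. Leave it alone.
There are look-alikes about, which are no part of the job. What is shaped like the red_key but blue or purple is not meant.

How it is judged:
By the outcome, as a careful person would: the job done as asked, in the order asked, and still so for the second after the job is handed in, with the robot touching nothing.
It also fails if it takes over 64 s, if anything falls off the work surface, if the arm or the gripper's body presses on something with over 40 N, if the wrist force passes 120 N, or if a joint passes its speed limit or range.

## Robot

A 6-joint arm with a two-finger parallel gripper is mounted at the origin on a cart in front of the work surface, level with it; the furniture and walls round the work are solid. World frame = base frame: x ahead of the robot, y to its left, z up, the work surface at z = 0. Lengths are in mm, angles in rad, forces in N, time in s.
With the tool pointing down it reaches from about 300 to 775 mm from the base axis. Payload 14.6 kg.
Tool frame: the origin (TCP) lies at the very end of the fingers, on their centre line; the grasp point (between the pads) lies bot.grip_point_offset behind it (bot.grip_point_offset is the distance from the TCP to the grasp point, in mm); z points along the fingers, y is the line along which they close (so a half turn about z gives the same grasp; the last joint's range is limited). The gripper opens to 85 mm and grips with 20 to 120 N. Pads are 22 mm wide; open, the fingers measure 114 mm over their backs; the gripper's body (76 mm by 85 mm) begins 54 mm behind the grasp point. The pads swing forward as they close: fully open they stand 13 mm farther back than shut.
Start: joints at [1.175, 0.3, 1.521, -0, 1.321, -0.067], TCP at [177.596, 520.528, 231.281] pointing down, gripper open.
Joint ranges: [-3.03, 3.03], [-0.79, 2.21], [0.23, 2.52], [-1.04, 4.18], [0, 3.07], [-2.55, 2.55]. Speed limits (rad/s): [2.22, 2.22, 2.57, 3.14, 3.14, 3.14].

## Interface

Orientations are given as a unit quaternion [w, x, y, z].
In Python, from rig import bot gives the robot as it stands.
- The arm moves only by the tool send_rows, never from a script. Its argument "plan" is a list of rows, each an object of numbers: "fingers": the finger opening in mm, from 0 to 85.4; "dx", "dy", "dz": the shift along the tool's x, y, z in units of 50 mm (1.0 is 50 mm); "wx", "wy", "wz": the turn, a rotation vector about the tool's x, y, z in units of 8 degrees (1.0 is 8 degrees). In form: [{"fingers": .., "dx": .., "dy": .., "dz": .., "wx": .., "wy": .., "wz": ..}, ...]. A call has exactly 8 rows; each row shifts and turns the commanded pose from where the row before left it, along the tool's axes as they then stand; what a row does not reach is not made up. A row lasts 1/10 s, in which the tool goes at most 50 mm and 8.59 degrees, less where a joint would pass 70% of its speed; a pose out of reach is approached as far as the arm can. A call is refused whole if a number of a shift passes 1 or a number of a turn 1, either way. A call with a gripper value outside its range is refused whole. The fingers move at their own pace and stop on an object; "newtons" is the grip in N (left out, the last holds). Time passes only in rows, so rows that do not move let the fingers close, or fill a call up. It gives the time, the measured TCP pose, the force, the opening and the grip force at its end, in the units of the state.
- bot.sense(): the state, without advancing time (a new reading comes with each control period).
- bot.get_image(name): name is "scene" or "top" or "wrist"; returns the picture (480x640x3 uint8, red, green, blue); there is no depth.
- bot.camera_model(name): a dict with "mtx" (3x3 intrinsics, pixels), "R" (3x3) and "t" (3): a world point X has camera coordinates R X + t; the wrist camera has in their place "hand_eye" (4x4, takes a point from camera to tool coordinates, whose origin is the TCP and whose axes are the flange's). Camera axes: x right, y down, z forward; pixel columns grow to the right and rows downward; lengths in mm; the calibration is good to about 2 mm. A picture is of the moment at which its call begins: read the wrist's pose just before it. camera_model takes no time and is no camera call.
- bot.sign_off(): hands the job in; it is judged then, once.
The state is a dict: "time": time; "qpos": joint angles; "joint_velocities": joint speeds; "effort": joint torques, N m; "eef_pos": TCP position; "tcp_rot": TCP orientation; "wrist_force": force on the tool from outside, world axes, zero at the start; "ft_torque": the same for the moment, N m; "width": finger opening in mm; "gripper_force": force on a finger pad.
Only numpy, scipy, OpenCV 4.12 (cv2) and the standard library are available. Lean on these libraries where they do the work, as an engineer would, in place of code of your own. Each camera call takes 0.05 s, during which the arm holds its last target. There are 200 camera calls.

## Working session

There is one attempt and no reset: what is moved stays moved. The work goes in short steps, Python scripts to look and compute and a tool call to move; the robot and the scene stay as the last step left them, time stands still between calls to the robot, and variables do not carry over. Pictures are saved under pics/ and viewed, at most 10 in all, crops included, and the job is handed in when it is done.

Besides the shell and the picture viewer there is one more tool, called after "Call:" as name(argument=value, ...), one argument or row to a line, values as JSON. send_rows: Moves the arm, as the interface text tells. Its arguments: {"type":"object","properties":{"plan":{"type":"array","items":{"type":"object","properties":{"fingers":{"type":"number"},"dx":{"type":"number"},"dy":{"type":"number"},"dz":{"type":"number"},"wx":{"type":"number"},"wy":{"type":"number"},"wz":{"type":"number"}}}},"newtons":{"type":"number"}},"required":["plan"]}

```bash
mkdir -p pics; ls; python3 - <<'E'
from rig import bot
import cv2,numpy as np
print(bot.sense(),bot.grip_point_offset)
for n in("scene","top"):
    im=bot.get_image(n);cv2.imwrite(f"pics/{n}0.png",im[:,:,::-1]);m=bot.camera_model(n);print(n,m)
print(bot.camera_model("wrist"))
E
```

```text
pics
{'time': 0.0, 'qpos': array([ 1.17540556e+00,  3.00482640e-01,  1.52159303e+00,  2.97305270e-05,
        1.32065832e+00, -6.66101162e-02]), 'joint_velocities': array([-0.00130841,  0.00023778,  0.00022537, -0.00195723, -0.00137423,
       -0.00010473]), 'effort': array([-1.25511055e-03, -5.43501842e+01, -3.61799419e+01, -4.31422723e-05,
        3.92019123e-03, -1.12358916e-05]), 'eef_pos': array([177.50271242, 520.32958135, 230.70991671]), 'tcp_rot': array([-1.44673596e-04,  1.63654520e-01,  9.86517548e-01, -5.52213977e-04]), 'wrist_force': array([-0.358908  ,  0.0132098 , -0.20272945]), 'ft_torque': array([-0.01342817, -0.03540831, -0.07714055]), 'gripper_force': 0.0, 'width': 85.4280292799139} 18.700000000000003
scene {'mtx': array([[466.22768316,   0.        , 324.18194897],
       [  0.        , 466.22768316, 247.30709131],
       [  0.        ,   0.        ,   1.        ]]), 'R': array([[ 0.47738669, -0.87867304,  0.00596917],
       [-0.42589373, -0.23732109, -0.87309406],
       [ 0.76858082,  0.41426125, -0.48751527]]), 't': array([-271.2510515 ,  337.19767096,  539.3406
[... 201 characters left out ...]
-0.99798956,  0.00356316],
       [-0.97684771, -0.06266805, -0.20455138],
       [ 0.20436344,  0.00946298, -0.97884934]]), 't': array([  -1.64746405,  583.23374737, 1271.04133041])}
{'mtx': array([[422.06415897,   0.        , 314.27071063],
       [  0.        , 422.06415897, 242.57407429],
       [  0.        ,   0.        ,   1.        ]]), 'hand_eye': array([[-6.70037828e-04, -9.59294203e-01, -2.82407831e-01,
         7.17639684e+01],
       [ 9.99999510e-01, -4.37157289e-04, -8.87634898e-04,
         1.48898597e-01],
       [ 7.28046370e-04, -2.82408288e-01,  9.59294026e-01,
        -1.42184802e+02],
       [ 0.00000000e+00,  0.00000000e+00,  0.00000000e+00,
         1.00000000e+00]])}
```

View pics/scene0.png

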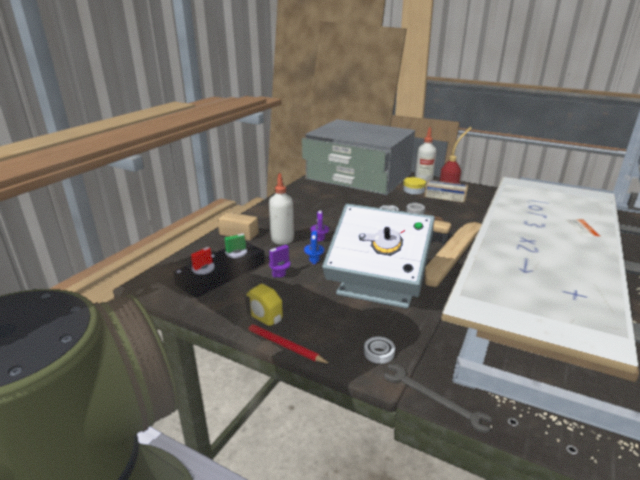

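View pics/top0.png

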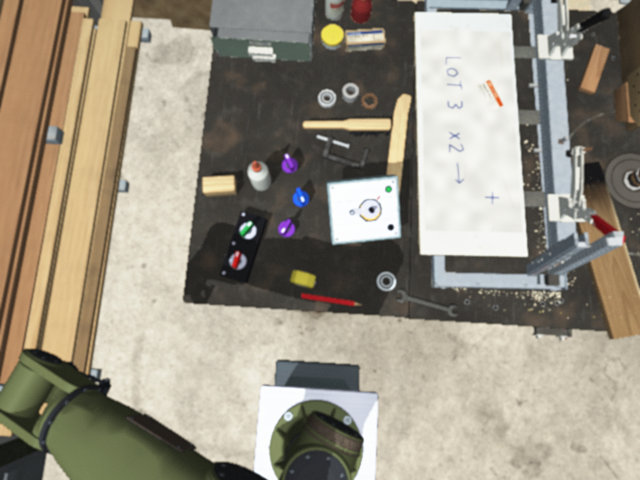

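The scene view shows the rack at left (red key near (203,260), green near (235,243)) and the sloping console with the cover knob near (387,235). In the top view the red key is at (237,261), the knob at (371,209) and the face corners at (328,181), (398,177), (401,239), (331,243). Purple and blue keys are decoys.

```bash
cat > h.py <<'E'
from rig import bot
import cv2,numpy as np
from scipy.spatial.transform import Rotation as Ro
def q2R(q): return Ro.from_quat([q[1],q[2],q[3],q[0]]).as_matrix()
def pose():
    s=bot.sense(); return np.array(s["eef_pos"]),q2R(s["tcp_rot"])
def cam(name,ps=None):
    m=bot.camera_model(name)
    if name!="wrist": return m["mtx"],m["R"].T,-m["R"].T@m["t"]   # K, cam->world R, centre
    p,R=ps; H=m["hand_eye"]; return m["mtx"],R@H[:3,:3],p+R@H[:3,3]
def ray(c,px):
    K,R,o=c; d=R@np.linalg.solve(K,[px[0],px[1],1.]); return o,d/np.linalg.norm(d)
def hit(c,px,n=(0,0,1),p0=(0,0,0)):
    o,d=ray(c,px); n=np.asarray(n,float); return o+d*(n@(np.asarray(p0)-o))/(n@d)
def proj(c,X):
    K,R,o=c; v=K@(R.T@(np.asarray(X)-o)); return v[:2]/v[2]
def snap(name,f=None):
    ps=pose(); im=bot.get_image(name)
    if f: cv2.imwrite("pics/"+f,im[:,:,::-1])
    return im,cam(name,ps if name=="wrist" else None)
def delta(P,R):
    p,R0=pose(); d=R0.T@(np.asarray(P)-p)/50; w=np.degrees(Ro.from_matrix(R0.T@R).as_rotvec())/8
    print("total shift(50mm, start tool axes)",d.round(2),"turn(8deg)",w.round(2))
E
python3 - <<'E'
from h import *
t=cam("top"); s=cam("scene")
for n,px,z in(("red",(237,261),77),("green",(248,231),77),("knob",(371,209),150),("bottle",(255,170),177),("purple1",(287,228),60),("blue",(301,197),60)):print(n,hit(t,px,(0,0,1),(0,0,z)).round())
A=t;
n=np.array([-np.sin(np.radians(25)),0,np.cos(np.radians(25))])
k=hit(t,(371,209),(0,0,1),(0,0,150)); p0=k-n*37
for px in((328,181),(398,177),(401,239),(331,243)):print(hit(t,px,n,p0).round())
print(p0,pose())
E
```

```text
red [474. 242.  77.]
green [558. 220.  77.]
knob [ 623. -105.  150.]
bottle [701. 202. 177.]
purple1 [577. 116.  60.]
blue [668.  83.  60.]
[694.  11. 142.]
[ 714. -173.  152.]
[ 562. -197.   81.]
[541.  -8.  71.]
[ 638.63959615 -105.18450864  116.46661188] (array([177.51799187, 520.35715199, 230.78980115]), array([[-9.46442537e-01,  3.22872062e-01, -3.94273821e-04],
       [ 3.22872295e-01,  9.46442079e-01, -9.33433957e-04],
       [ 7.17775878e-05, -1.01074170e-03, -9.99999487e-01]]))
```

Call:
send_rows(
  plan=[
    {"fingers":85,"dx":-0.9,"dy":-0.42,"dz":0.05},
    {"fingers":85,"dx":-0.9,"dy":-0.42,"dz":0.05},
    {"fingers":85,"dx":-0.9,"dy":-0.42,"dz":0.05},
    {"fingers":85,"dx":-0.9,"dy":-0.42,"dz":0.05},
    {"fingers":85,"dx":-0.9,"dy":-0.42,"dz":0.05},
    {"fingers":85,"dx":-0.9,"dy":-0.42,"dz":0.05},
    {"fingers":85,"dx":-0.9,"dy":-0.42,"dz":0.05},
    {"fingers":85,"dx":-0.9,"dy":-0.42,"dz":0.05},
  ],
)

```text
invalid input at $.plan[0]: expected keys fingers, dx, dy, dz, wx, wy, wz
```

```bash
python3 - <<'E'
from h import *
im,c=snap("wrist","w1.png"); print(pose(),bot.sense()["qpos"],bot.sense()["time"])
E
```

```text
(array([177.54582741, 520.3667534 , 230.82352064]), array([[-9.46425628e-01,  3.22921681e-01, -3.44201224e-04],
       [ 3.22921861e-01,  9.46425247e-01, -8.50406549e-04],
       [ 5.11460160e-05, -9.15996652e-04, -9.99999579e-01]])) [ 1.17537641e+00  3.00381549e-01  1.52145559e+00 -1.02510686e-05
  1.32067288e+00 -6.66022693e-02] 0.15
```

View pics/w1.png

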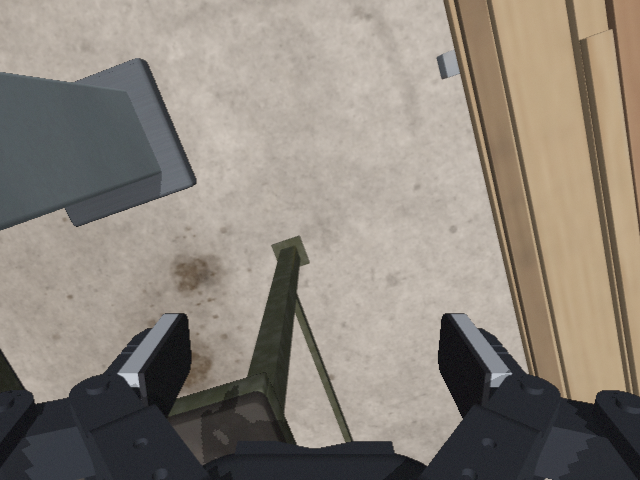

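The wrist picture shows only floor and the open fingers (bottom, near (160,350) and (470,350)); the move was refused because every key has to be given.

Call:
send_rows(
  plan=[
    {"fingers":85,"dx":-0.9,"dy":-0.42,"dz":0.05,"wx":0,"wy":0,"wz":0},
    {"fingers":85,"dx":-0.9,"dy":-0.42,"dz":0.05,"wx":0,"wy":0,"wz":0},
    {"fingers":85,"dx":-0.9,"dy":-0.42,"dz":0.05,"wx":0,"wy":0,"wz":0},
    {"fingers":85,"dx":-0.9,"dy":-0.42,"dz":0.05,"wx":0,"wy":0,"wz":0},
    {"fingers":85,"dx":-0.9,"dy":-0.42,"dz":0.05,"wx":0,"wy":0,"wz":0},
    {"fingers":85,"dx":-0.9,"dy":-0.42,"dz":0.05,"wx":0,"wy":0,"wz":0},
    {"fingers":85,"dx":-0.9,"dy":-0.42,"dz":0.05,"wx":0,"wy":0,"wz":0},
    {"fingers":85,"dx":-0.9,"dy":-0.42,"dz":0.05,"wx":0,"wy":0,"wz":0},
  ],
)

```text
time: 0.95
eef_pos: [465.2, 243.5, 211.2]
tcp_rot: [-0.0, 0.164, 0.987, 0.0]
wrist_force: [0.1, 1.0, -0.3]
width: 85.1
gripper_force: 0.0
```

```bash
python3 - <<'E'
from h import *
im,c=snap("wrist","w2.png"); print(pose(),bot.sense()["qpos"],bot.sense()["time"])
E
```

```text
(array([469.09068164, 239.10315622, 210.54037581]), array([[-9.45205223e-01,  3.26476364e-01,  5.20268707e-04],
       [ 3.26475303e-01,  9.45204541e-01, -1.50081397e-03],
       [-9.81740632e-04, -1.24872232e-03, -9.99998738e-01]])) [ 0.40255893  0.26589664  1.61414612 -0.00166353  1.26165959 -0.83515829] 1.0
```

View pics/w2.png

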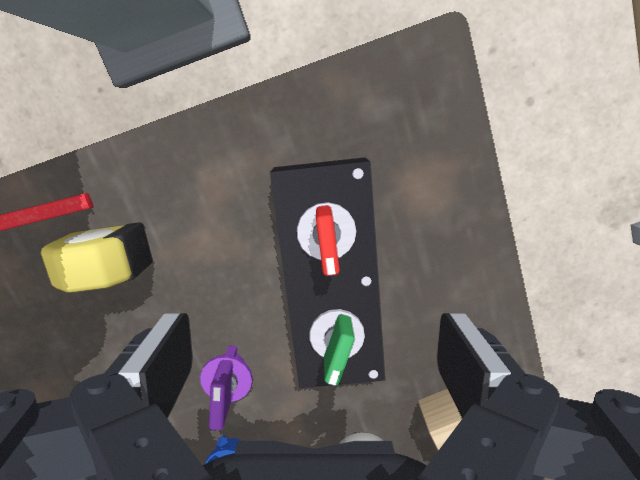

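The wrist view shows the rack with the red key: flange centred near (327,231), red wing from (323,208) to (331,275), white line at (331,266) at its green-key side. The green key is at (338,335), the purple decoy at (226,380).

```bash
cat >> h.py <<'E'
def redtop(im,c,z):
    h=cv2.cvtColor(im,cv2.COLOR_RGB2HSV)
    m=((h[...,0]<8)|(h[...,0]>172))&(h[...,1]>150)&(h[...,2]>150)
    n,l,st,ce=cv2.connectedComponentsWithStats(m.astype(np.uint8))
    return m,l,st,ce
E
python3 - <<'E'
from h import *
im=cv2.imread("pics/w2.png")[:,:,::-1]; c=cam("wrist",pose())
m,l,st,ce=redtop(im,c,77)
for i in range(1,len(st)):
    if st[i,4]>150: print(st[i],ce[i], im[l==i].mean(0))
# flange: light pixels inside rack
h=cv2.cvtColor(im,cv2.COLOR_RGB2HSV)
w=((h[...,1]<40)&(h[...,2]>170)); sub=np.zeros_like(w); sub[195:268,290:365]=w[195:268,290:365]
cn,_=cv2.findContours(sub.astype(np.uint8),cv2.RETR_EXTERNAL,cv2.CHAIN_APPROX_NONE)
for k in cn:
    if len(k)>8: print(len(k),cv2.boundingRect(k))
pts=np.vstack([k for k in cn if len(k)>20])
(x,y),r=cv2.minEnclosingCircle(pts); print("flange",x,y,r,hit(c,(x,y),(0,0,1),(0,0,39)))
for px in((331,266),(322,208),(327,208)):print(hit(c,px,(0,0,1),(0,0,77)))
# light red (top) intensities
big=cv2.resize(im[195:285,285:375],None,fx=6,fy=6,interpolation=cv2.INTER_CUBIC); cv2.imwrite("pics/c2.png",big[:,:,::-1])
E
```

```text
[   0  193   90   37 1341] [ 43.57121551 211.36689038] [179.7054437   51.02162565  59.40417599]
[316 206  24  70 949] [326.40779768 236.42360379] [231.51633298  69.64383562  65.2455216 ]
28 (327, 258, 7, 10)
262 (297, 203, 59, 56)
flange 326.6094970703125 235.09124755859375 32.54249572753906 [486.02715159 242.94348641  39.        ]
[497.78263417 241.14557091  77.        ]
[457.0456154  248.42894962  77.        ]
[458.13173548 251.57083888  77.        ]
```

View pics/c2.png

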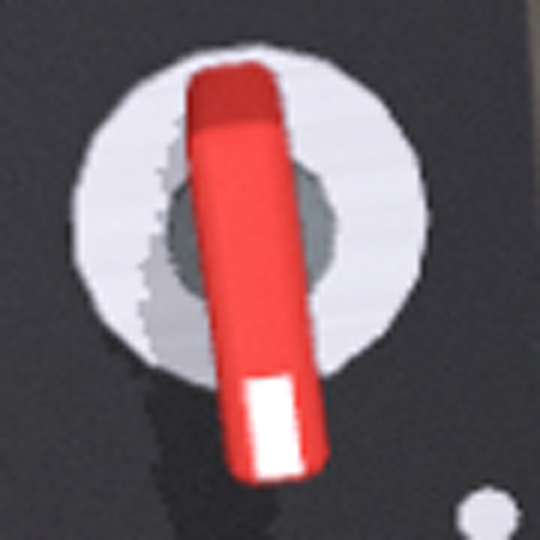

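The crop shows the top face of the wing running from about (325,216) to (331,275) in full-image pixels with the white line at the lower end; the flange centre is near (326.7,231.2).

```bash
python3 - <<'E'
from h import *
c=cam("wrist",pose())
a=hit(c,(325,216.2),(0,0,1),(0,0,77));b=hit(c,(331.2,274.5),(0,0,1),(0,0,77))
print(a,b,np.linalg.norm(b-a),(a+b)/2,np.degrees(np.arctan2(*(b-a)[1::-1])))
print(hit(c,(326.7,231.2),(0,0,1),(0,0,39)))
# go-to pose over console
psi=0.115
u=np.array([np.cos(psi)*np.cos(np.radians(25)),np.sin(psi)*np.cos(np.radians(25)),np.sin(np.radians(25))])
n=np.array([-np.cos(psi)*np.sin(np.radians(25)),-np.sin(psi)*np.sin(np.radians(25)),np.cos(np.radians(25))])
R=np.c_[-u,-np.cross(n,-u),-n]; print(R,np.linalg.det(R))
L=np.array([639,-105,117.]); P=L+n*150; print(P); delta(P,R)
E
```

```text
[462.98541123 248.52615209  77.        ] [503.78228687 239.29076924  77.        ] 41.829144850994076 [483.38384905 243.90846066  77.        ] -12.75533374106936
[483.10925684 243.999944    39.        ]
[[-0.90032143 -0.11474669  0.41982678]
 [-0.10399582  0.99339478  0.04849405]
 [-0.42261826 -0.         -0.90630779]] 0.9999999999999997
[ 576.02598345 -112.2741069   252.94616806]
total shift(50mm, start tool axes) [-4.32 -5.95 -0.84] turn(8deg) [-0.71 -3.07 -3.15]
```

Call:
send_rows(
  plan=[
    {"fingers":85,"dx":-0.54,"dy":-0.74,"dz":-0.11,"wx":0,"wy":0,"wz":0},
    {"fingers":85,"dx":-0.54,"dy":-0.74,"dz":-0.11,"wx":0,"wy":0,"wz":0},
    {"fingers":85,"dx":-0.54,"dy":-0.74,"dz":-0.11,"wx":0,"wy":0,"wz":0},
    {"fingers":85,"dx":-0.54,"dy":-0.74,"dz":-0.11,"wx":0,"wy":0,"wz":0},
    {"fingers":85,"dx":-0.54,"dy":-0.74,"dz":-0.11,"wx":0,"wy":0,"wz":0},
    {"fingers":85,"dx":-0.54,"dy":-0.74,"dz":-0.11,"wx":0,"wy":0,"wz":0},
    {"fingers":85,"dx":-0.54,"dy":-0.74,"dz":-0.11,"wx":0,"wy":0,"wz":0},
    {"fingers":85,"dx":-0.54,"dy":-0.74,"dz":-0.11,"wx":0,"wy":0,"wz":0},
  ],
)

```text
time: 1.8
eef_pos: [573.1, -106.4, 255.3]
tcp_rot: [-0.0, 0.164, 0.987, 0.0]
wrist_force: [0.4, -0.5, 0.4]
width: 85.0
gripper_force: 0.0
```

Call:
send_rows(
  plan=[
    {"fingers":85,"dx":0,"dy":0,"dz":0,"wx":-0.14,"wy":-0.62,"wz":-0.63},
    {"fingers":85,"dx":0,"dy":0,"dz":0,"wx":-0.14,"wy":-0.62,"wz":-0.63},
    {"fingers":85,"dx":0,"dy":0,"dz":0,"wx":-0.14,"wy":-0.62,"wz":-0.63},
    {"fingers":85,"dx":0,"dy":0,"dz":0,"wx":-0.14,"wy":-0.62,"wz":-0.63},
    {"fingers":85,"dx":0,"dy":0,"dz":0,"wx":-0.14,"wy":-0.62,"wz":-0.63},
    {"fingers":0,"dx":0,"dy":0,"dz":0,"wx":0,"wy":0,"wz":0},
    {"fingers":0,"dx":0,"dy":0,"dz":0,"wx":0,"wy":0,"wz":0},
    {"fingers":0,"dx":0,"dy":0,"dz":0,"wx":0,"wy":0,"wz":0},
  ],
)

```text
time: 2.6
eef_pos: [573.3, -104.5, 255.4]
tcp_rot: [0.217, -0.057, 0.974, 0.013]
wrist_force: [0.3, -0.5, -0.1]
width: 43.6
gripper_force: 0.0
```

```bash
python3 - <<'E'
from h import *
im,c=snap("wrist","w3.png"); print(pose(),bot.sense()["qpos"],bot.sense()["time"])
np.save("w3.npy",np.array([*pose()[0],*pose()[1].ravel()]))
E
```

```text
(array([ 573.3144217 , -104.47126753,  255.37576848]), array([[-8.99080699e-01, -1.16603703e-01,  4.21968569e-01],
       [-1.05588691e-01,  9.93178519e-01,  4.94717864e-02],
       [-4.24858711e-01, -7.59805360e-05, -9.05259670e-01]])) [-0.31878275  0.15219912  1.69987894  0.23078863  0.90032675 -2.11460302] 2.65
```

View pics/w3.png

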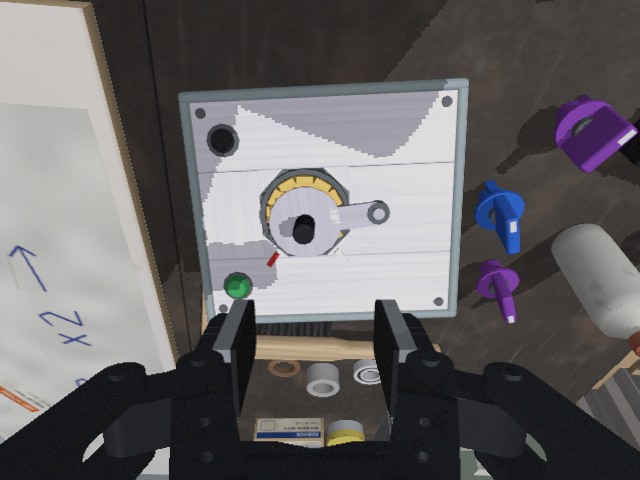

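The console view shows the dark ring centred near (305,212), the brass lock partly visible under the cover, the red mark at (273,259), the hinge bolt at (378,213) and the knob's top at (303,230).

```bash
cat >> h.py <<'E'
T=np.radians(25)
def frame(psi):
    x=np.array([np.cos(psi),np.sin(psi),0]); z=np.array([0,0,1.]); 
    u=x*np.cos(T)+z*np.sin(T); n=-x*np.sin(T)+z*np.cos(T); return u,np.cross(n,u),n  # up slope, left, normal
E
python3 - <<'E'
from h import *
v=np.load("w3.npy"); c=cam("wrist",(v[:3],v[3:].reshape(3,3)))
for psi in(0.11,):
    u,l,n=frame(psi)
    L=hit(c,(305.5,212),(0,0,1),(0,0,122.7))-3*n; print("lock on face",L)
    f=lambda px,h:(lambda d:(round(d@u,1),round(d@l,1)))(hit(c,px,n,L+h*n)-L)
    for nm,px,h in(("c00",(183,96),0),("c10",(465,82),0),("c11",(453,315),0),("c01",(208,318),0),("hinge",(378,213),14),("knobtop",(303,230),37.5),("knobbase",(308,222),8.5),("disc",(305,221),8.5),("mark",(273,259),0)):print(nm,f(px,h))
E
```

```text
lock on face [ 625.79339874 -104.56074484  119.98107664]
c00 (np.float64(-75.0), np.float64(-78.6))
c10 (np.float64(-84.4), np.float64(101.6))
c11 (np.float64(78.7), np.float64(110.1))
c01 (np.float64(82.0), np.float64(-73.0))
hinge (np.float64(-2.0), np.float64(48.1))
knobtop (np.float64(3.6), np.float64(-0.9))
knobbase (np.float64(5.7), np.float64(1.8))
disc (np.float64(5.0), np.float64(-0.2))
mark (np.float64(35.2), np.float64(-23.3))
```

```bash
cat >> h.py <<'E'
L=np.array([625.8,-104.6,120.]); PSI=0.155
def tool(psi=None,flip=False):
    u,l,n=frame(PSI if psi is None else psi); s=-1 if not flip else 1
    return np.c_[s*u,s*-l*-1 if False else np.cross(-n,s*u),-n]
E
python3 - <<'E'
from h import *
u,l,n=frame(0.11); K=L+4.3*u-0.3*l
u,l,n=frame(PSI); print("knob in new frame",(K-L)@u,(K-L)@l, tool().round(3))
delta(K+60*n,tool())
R=tool(); print("after turn shift", (R.T@(K+60*n-pose()[0])/50).round(2))
H=L+49*l
for ph in np.arange(.1,2.2,.25): 
    X=H+50*(np.sin(ph)*u-np.cos(ph)*l)-L; print(round(ph,2),(X@u).round(1),(X@l).round(1))
E
```

```text
knob in new frame 4.284193433977343 -0.4750076764754736 [[-0.895 -0.154  0.418]
 [-0.14   0.988  0.065]
 [-0.423  0.    -0.906]]
total shift(50mm, start tool axes) [ 0.12 -0.15  1.69] turn(8deg) [-0.12  0.02 -0.25]
after turn shift [ 0.12 -0.17  1.69]
0.1 5.0 -0.8
0.35 17.1 2.0
0.6 28.2 7.7
0.85 37.6 16.0
1.1 44.6 26.3
1.35 48.8 38.0
1.6 50.0 50.5
1.85 48.1 62.8
2.1 43.2 74.2
```

Call:
send_rows(
  plan=[
    {"fingers":50,"dx":0,"dy":0,"dz":0,"wx":-0.12,"wy":0.02,"wz":-0.25},
    {"fingers":50,"dx":0.03,"dy":-0.04,"dz":0.42,"wx":0,"wy":0,"wz":0},
    {"fingers":50,"dx":0.03,"dy":-0.04,"dz":0.42,"wx":0,"wy":0,"wz":0},
    {"fingers":50,"dx":0.03,"dy":-0.04,"dz":0.42,"wx":0,"wy":0,"wz":0},
    {"fingers":50,"dx":0.03,"dy":-0.05,"dz":0.42,"wx":0,"wy":0,"wz":0},
    {"fingers":50,"dx":0,"dy":0,"dz":0,"wx":0,"wy":0,"wz":0},
    {"fingers":50,"dx":0,"dy":0,"dz":0,"wx":0,"wy":0,"wz":0},
    {"fingers":50,"dx":0,"dy":0,"dz":0,"wx":0,"wy":0,"wz":0},
  ],
)

```text
time: 3.45
eef_pos: [604.3, -108.3, 177.9]
tcp_rot: [0.217, -0.077, 0.973, 0.017]
wrist_force: [0.7, -0.5, 0.6]
width: 50.0
gripper_force: 0.0
```

```bash
python3 - <<'E'
from h import *
im,c=snap("wrist","w4.png"); np.save("w4.npy",np.array([*pose()[0],*pose()[1].ravel()]))
u,l,n=frame(PSI); K=L+4.3*u-0.5*l
print(bot.sense()["width"],proj(c,K+37.5*n)); delta(K+13.8*n,tool())
E
```

```text
49.86862219204575 [314.1902587  293.45914059]
total shift(50mm, start tool axes) [ 0.01 -0.    0.96] turn(8deg) [-0.    0.02  0.01]
```

View pics/w4.png

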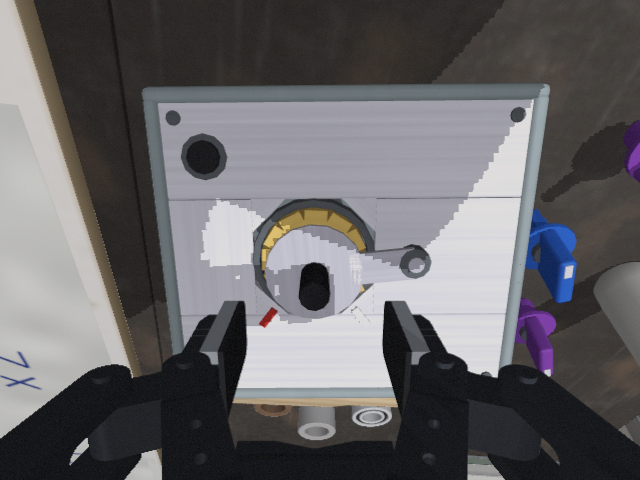

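The knob's top appears at about (314,293), where predicted, centred between the fingers, and the plate is square in the picture.

Call:
send_rows(
  plan=[
    {"fingers":50,"dx":0,"dy":0,"dz":0.3,"wx":0,"wy":0,"wz":0},
    {"fingers":50,"dx":0,"dy":0,"dz":0.3,"wx":0,"wy":0,"wz":0},
    {"fingers":50,"dx":0.01,"dy":0,"dz":0.2,"wx":0,"wy":0,"wz":0},
    {"fingers":50,"dx":0,"dy":0,"dz":0.15,"wx":0,"wy":0,"wz":0},
    {"fingers":30,"dx":0,"dy":0,"dz":0,"wx":0,"wy":0,"wz":0},
    {"fingers":8,"dx":0,"dy":0,"dz":0,"wx":0,"wy":0,"wz":0},
    {"fingers":8,"dx":0,"dy":0,"dz":0,"wx":0,"wy":0,"wz":0},
    {"fingers":8,"dx":0,"dy":0,"dz":0,"wx":0,"wy":0,"wz":0},
  ],
  newtons=20,
)

```text
time: 4.3
eef_pos: [623.5, -105.4, 133.8]
tcp_rot: [0.217, -0.076, 0.973, 0.017]
wrist_force: [1.2, -0.3, -0.7]
width: 12.8
gripper_force: 20.3
```

Call:
send_rows(
  plan=[
    {"fingers":8,"dx":-0.24,"dy":0.055,"dz":0,"wx":0,"wy":0,"wz":0},
    {"fingers":8,"dx":-0.22,"dy":0.115,"dz":0,"wx":0,"wy":0,"wz":0},
    {"fingers":8,"dx":-0.19,"dy":0.165,"dz":0,"wx":0,"wy":0,"wz":0},
    {"fingers":8,"dx":-0.14,"dy":0.205,"dz":0,"wx":0,"wy":0,"wz":0},
    {"fingers":8,"dx":-0.085,"dy":0.235,"dz":0,"wx":0,"wy":0,"wz":0},
    {"fingers":8,"dx":-0.025,"dy":0.25,"dz":0,"wx":0,"wy":0,"wz":0},
    {"fingers":8,"dx":0.04,"dy":0.245,"dz":0,"wx":0,"wy":0,"wz":0},
    {"fingers":8,"dx":0.1,"dy":0.23,"dz":0,"wx":0,"wy":0,"wz":0},
  ],
)

```text
time: 5.1
eef_pos: [646.2, -25.6, 150.7]
tcp_rot: [0.218, -0.076, 0.973, 0.016]
wrist_force: [-0.4, -5.1, 5.6]
width: 13.0
gripper_force: 21.1
```

Call:
send_rows(
  plan=[
    {"fingers":8,"dx":0.02,"dy":0.03,"dz":0,"wx":0,"wy":0,"wz":0},
    {"fingers":8,"dx":0.03,"dy":0.03,"dz":0,"wx":0,"wy":0,"wz":0},
    {"fingers":8,"dx":0,"dy":0,"dz":0,"wx":0,"wy":0,"wz":0},
    {"fingers":8,"dx":0,"dy":0,"dz":0,"wx":0,"wy":0,"wz":0},
    {"fingers":8,"dx":0,"dy":0,"dz":0,"wx":0,"wy":0,"wz":0},
    {"fingers":8,"dx":0,"dy":0,"dz":0,"wx":0,"wy":0,"wz":0},
    {"fingers":8,"dx":0,"dy":0,"dz":0,"wx":0,"wy":0,"wz":0},
    {"fingers":8,"dx":0,"dy":0,"dz":0,"wx":0,"wy":0,"wz":0},
  ],
)

```text
time: 5.9
eef_pos: [645.6, -25.1, 150.9]
tcp_rot: [0.221, -0.076, 0.972, 0.015]
wrist_force: [24.2, -15.2, 0.1]
width: 13.3
gripper_force: 20.3
```

```bash
python3 - <<'E'
from h import *
u,l,n=frame(PSI); p,R=pose(); d=p-L; s=bot.sense(); F=s["wrist_force"]
print(d@u,d@l,d@n,"F",F@u,F@l,F@n,s["width"],s["ft_torque"])
E
```

```text
41.85363328137974 75.4577054949054 14.53497085869716 F 19.564166501190893 -18.746101776804224 -9.06372357918304 13.288018926200829 [-2.16757614 -3.12151369 -1.16451793]
```

Call:
send_rows(
  plan=[
    {"fingers":8,"dx":-0.015,"dy":-0.015,"dz":0,"wx":0,"wy":0,"wz":0},
    {"fingers":40,"dx":0,"dy":0,"dz":0,"wx":0,"wy":0,"wz":0},
    {"fingers":40,"dx":0,"dy":0,"dz":0,"wx":0,"wy":0,"wz":0},
    {"fingers":40,"dx":0,"dy":0,"dz":0,"wx":0,"wy":0,"wz":0},
    {"fingers":40,"dx":0,"dy":0,"dz":-0.3,"wx":0,"wy":0,"wz":0},
    {"fingers":50,"dx":0,"dy":0,"dz":-0.9,"wx":0,"wy":0,"wz":0},
    {"fingers":60,"dx":0.5,"dy":-0.7,"dz":-0.3,"wx":0,"wy":0,"wz":0},
    {"fingers":70,"dx":0.5,"dy":-0.7,"dz":-0.3,"wx":0,"wy":0,"wz":0},
  ],
)

```text
time: 6.7
eef_pos: [571.5, -106.0, 211.3]
tcp_rot: [0.217, -0.078, 0.973, 0.017]
wrist_force: [0.5, -0.7, -0.4]
width: 69.9
gripper_force: 0.0
```

Call:
send_rows(
  plan=[
    {"fingers":70,"dx":0,"dy":0,"dz":0,"wx":0,"wy":0,"wz":0},
    {"fingers":70,"dx":0,"dy":0,"dz":0,"wx":0,"wy":0,"wz":0},
    {"fingers":70,"dx":0,"dy":0,"dz":0,"wx":0,"wy":0,"wz":0},
    {"fingers":70,"dx":0,"dy":0,"dz":0,"wx":0,"wy":0,"wz":0},
    {"fingers":70,"dx":0,"dy":0,"dz":0,"wx":0,"wy":0,"wz":0},
    {"fingers":70,"dx":0,"dy":0,"dz":0,"wx":0,"wy":0,"wz":0},
    {"fingers":70,"dx":0,"dy":0,"dz":0,"wx":0,"wy":0,"wz":0},
    {"fingers":70,"dx":0,"dy":0,"dz":0,"wx":0,"wy":0,"wz":0},
  ],
)

```text
time: 7.5
eef_pos: [572.4, -105.8, 209.0]
tcp_rot: [0.216, -0.077, 0.973, 0.017]
wrist_force: [-0.1, -0.3, -0.5]
width: 70.3
gripper_force: 0.0
```

```bash
python3 - <<'E'
from h import *
im,c=snap("wrist","w5.png"); np.save("w5.npy",np.array([*pose()[0],*pose()[1].ravel()]))
u,l,n=frame(PSI); d=pose()[0]-L; print(d@u,d@l,d@n,bot.sense()["wrist_force"]); delta(pose()[0],tool())
E
```

```text
-10.378552169628234 6.959746753280608 103.11084476936108 [-0.22050705 -0.15740055  0.52910774]
total shift(50mm, start tool axes) [0. 0. 0.] turn(8deg) [0.   0.01 0.01]
```

View pics/w5.png

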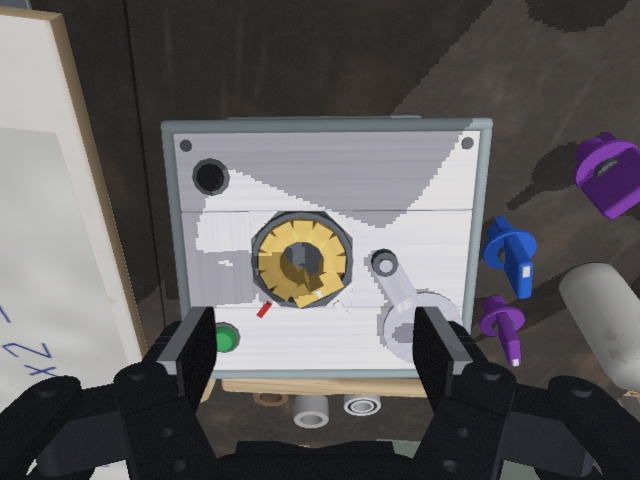

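The cover is now swung aside (disc at (422,325)), with the open lock centred near (302,259) and the red mark at (264,310); I zoom in on the lock for the keyway.

```bash
python3 - <<'E'
from h import *
im=cv2.imread("pics/w5.png")
cv2.imwrite("pics/c5.png",cv2.resize(im[200:325,240:370],None,fx=4.6,fy=4.6,interpolation=cv2.INTER_CUBIC))
h=cv2.cvtColor(im,cv2.COLOR_BGR2HSV)
m=((h[...,0]>15)&(h[...,0]<35)&(h[...,1]>90)).astype(np.uint8); m[:200]=0;m[325:]=0;m[:,:240]=0;m[:,370:]=0
cn,_=cv2.findContours(m,cv2.RETR_EXTERNAL,cv2.CHAIN_APPROX_NONE); k=max(cn,key=len); print("brass",cv2.fitEllipse(cv2.convexHull(k)),cv2.boundingRect(k))
d=((h[...,2]<110)).astype(np.uint8)|m; d[:200]=0;d[325:]=0;d[:,:245]=0;d[:,360:]=0
cn,_=cv2.findContours(d,cv2.RETR_EXTERNAL,cv2.CHAIN_APPROX_NONE); k=max(cn,key=cv2.contourArea); print("ring",cv2.fitEllipse(cv2.convexHull(k)),cv2.boundingRect(k))
E
```

```text
brass ((301.9227600097656, 261.49493408203125), (86.60309600830078, 89.57756042480469), 122.69733428955078) (258, 218, 88, 90)
ring ((301.34619140625, 258.17266845703125), (99.53268432617188, 103.30772399902344), 89.7329330444336) (251, 211, 101, 98)
```

View pics/c5.png

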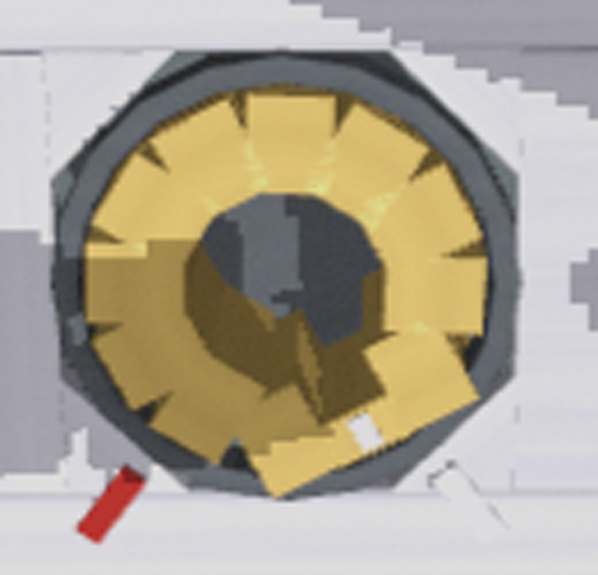

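The crop shows the keyway leaving the hole towards the barrel's white dot (crop (366,433)), the red mark at (110,505) and the white mark at (465,495). To get rid of parallax I'll put the wrist camera right over the lock, looking along the normal.

```bash
python3 - <<'E'
from h import *
u,l,n=frame(PSI); H=bot.camera_model("wrist")["hand_eye"]
a=np.arctan2(.2824,.9593); Rt=tool()@Ro.from_euler("y",a).as_matrix()
print((Rt@H[:3,2]),-n)
P=L+4*n+185*n-Rt@H[:3,3]; delta(P,Rt); d=P-L; print(d@u,d@l,d@n)
E
```

```text
[ 0.41746077  0.06473045 -0.90638649] [ 0.41755172  0.06524385 -0.90630779]
total shift(50mm, start tool axes) [-0.78 -0.14  1.41] turn(8deg) [0.   2.06 0.01]
28.904703678489415 0.039944174895096746 32.40656539395005
```

Call:
send_rows(
  plan=[
    {"fingers":70,"dx":-0.26,"dy":-0.05,"dz":0.27,"wx":0,"wy":0,"wz":0},
    {"fingers":70,"dx":-0.26,"dy":-0.05,"dz":0.27,"wx":0,"wy":0,"wz":0},
    {"fingers":70,"dx":-0.26,"dy":-0.04,"dz":0.27,"wx":0,"wy":0,"wz":0},
    {"fingers":70,"dx":0,"dy":0,"dz":0,"wx":0,"wy":0.7,"wz":0},
    {"fingers":70,"dx":0,"dy":0,"dz":0,"wx":0,"wy":0.7,"wz":0},
    {"fingers":70,"dx":0,"dy":0,"dz":0,"wx":0,"wy":0.66,"wz":0},
    {"fingers":70,"dx":0,"dy":0,"dz":0,"wx":0,"wy":0,"wz":0},
    {"fingers":70,"dx":0,"dy":0,"dz":0,"wx":0,"wy":0,"wz":0},
  ],
)

```text
time: 8.35
eef_pos: [625.3, -104.5, 188.4]
tcp_rot: [0.075, -0.078, 0.994, 0.006]
wrist_force: [-0.8, 1.0, -0.9]
width: 70.2
gripper_force: 0.0
```

```bash
python3 - <<'E'
from h import *
im,c=snap("wrist","w6.png"); np.save("w6.npy",np.array([*pose()[0],*pose()[1].ravel()]))
u,l,n=frame(PSI); print("optical axis dot n",-c[1][:,2]@n, "cam", (c[2]-L)@u,(c[2]-L)@l,(c[2]-L)@n)
print(proj(c,L+4*n))
E
```

```text
optical axis dot n 0.9999988491046746 cam -0.4780910398405249 -0.1126736435745373 218.72510347180105
[314.14543756 242.97491206]
```

View pics/w6.png

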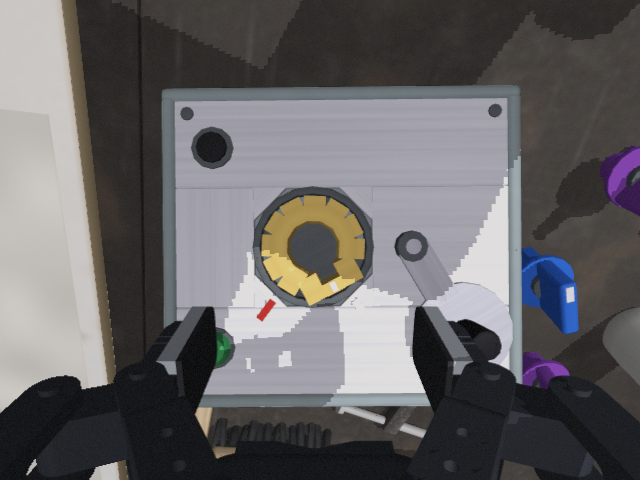

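The camera now looks straight down on the lock: ring centred near (313,247), keyway towards (335,287), red mark at (266,310), hinge at (411,246). From here on I use numbers only, as the ten pictures are used up.

```bash
python3 - <<'E'
from h import *
im=cv2.imread("pics/w6.png"); h=cv2.cvtColor(im,cv2.COLOR_BGR2HSV); g=h[...,2]
v=np.load("w6.npy"); c=cam("wrist",(v[:3],v[3:].reshape(3,3)))
def big(m,box):
    k=np.zeros_like(m,np.uint8); x0,y0,x1,y1=box; k[y0:y1,x0:x1]=m[y0:y1,x0:x1]
    cn,_=cv2.findContours(k,cv2.RETR_EXTERNAL,cv2.CHAIN_APPROX_NONE); return max(cn,key=cv2.contourArea)
def circ(p):
    p=p.reshape(-1,2).astype(float); A=np.c_[2*p,np.ones(len(p))]; s=np.linalg.lstsq(A,(p**2).sum(1),rcond=None)[0]
    r=np.sqrt(s[2]+s[0]**2+s[1]**2); return s[:2],r,np.std(np.hypot(*(p-s[:2]).T)-r)
brass=(h[...,0]>12)&(h[...,0]<35)&(h[...,1]>90)
# hole: not-brass region inside, largest around (313,247)
hole=(~brass).astype(np.uint8); kb=big(brass,(245,180,385,320))
full=np.zeros(g.shape,np.uint8); cv2.drawContours(full,[kb],-1,1,-1)
n_,lab,st,ce=cv2.connectedComponentsWithStats(((full==1)&~brass).astype(np.uint8)); i=lab[247,313]; print("hole",st[i],ce[i])
kh=big(lab==i,(0,0,640,480)).reshape(-1,2)
print("hole contour circ(upper half)",circ(kh[kh[:,1]<250]))
kb=kb.reshape(-1,2); print("brass circ upper",circ(kb[kb[:,1]<255]))
ring=big((g<105)|brass,(245,180,383,312)); print("ring",cv2.minEnclosingCircle(ring),cv2.boundingRect(ring),circ(cv2.convexHull(ring)))
red=((h[...,0]<8)|(h[...,0]>172))&(h[...,1]>130)&(g>100); kr=big(red,(250,290,285,330)); M=cv2.moments(kr); print("red",M["m10"]/M["m00"],M["m01"]/M["m00"])
wh=(h[...,1]<40)&(g>150); kk=big(wh,(322,276,346,298)); M=cv2.moments(kk); print("dot",M["m10"]/M["m00"],M["m01"]/M["m00"],cv2.contourArea(kk))
hb=big(g<90,(390,225,430,265)); print("hinge",cv2.minEnclosingCircle(hb))
# plate frame edges: bluish rim
for y in (110,160,200,350):
    r=im[y].astype(int); print(y,"V row:",[ (x,) for x in range(150,186) if abs(int(g[y,x+1])-int(g[y,x]))>25],[x for x in range(495,530) if abs(int(g[y,x+1])-int(g[y,x]))>25])
for x in (220,300,400,480): print(x,[y for y in range(75,110) if abs(int(g[y+1,x])-int(g[y,x]))>25])
dark=[(187,114),(495,111)]
for b in((178,105,197,123),(486,102,504,120)): print("screw",cv2.minEnclosingCircle(big(g<110,b)))
E
```

```text
hole [ 290  223   47   57 1923] [314.53302132 248.92927717]
hole contour circ(upper half) (array([313.00572243, 245.90275998]), np.float64(22.63390654438899), np.float64(0.4431306359590507))
brass circ upper (array([312.46112674, 246.7120554 ]), np.float64(49.915497770729786), np.float64(2.7565639027531876))
ring ((312.5, 246.5), 64.22236633300781) (253, 186, 121, 121) (array([314.23771524, 245.13533256]), np.float64(60.278444567085785), np.float64(2.3971216246195985))
red 265.62707535121325 309.6385696040868
dot 333.6184738955823 286.22489959839356 41.5
hinge ((410.79412841796875, 245.64706420898438), 16.218883514404297)
110 V row: [(161,), (174,), (180,)] [500, 501, 506]
160 V row: [(161,), (162,), (174,)] [507, 513, 520]
200 V row: [(162,), (174,), (175,)] [495, 507, 520]
350 V row: [(162,), (181,)] [499, 500, 508, 509, 521]
220 [87, 100]
300 [86, 99]
400 [85, 98]
480 [97]
screw ((186.625, 113.125), 6.434868812561035)
screw ((494.5, 110.0), 6.800835609436035)
```

```bash
cat >> h.py <<'E'
PSI=0.164
KEY=np.array([483.2,244.,8.])
def down(deg):
    a=np.radians(deg); x=np.array([np.cos(a),np.sin(a),0]); z=np.array([0,0,-1.]); return np.c_[x,np.cross(z,x),z]
E
python3 - <<'E'
from h import *
v=np.load("w6.npy"); c=cam("wrist",(v[:3],v[3:].reshape(3,3))); u,l,n=frame(PSI)
S=hit(c,(313.1,246.3),(0,0,1),(0,0,120+4*n[2])); print("seat",S,"L",S-4*n)
# same from w5 using hole centre (302,263.2)
p,R=pose(); ang=np.degrees(np.arctan2(R[1,0],R[0,0])); print("x angle",ang)
delta(KEY+[0,0,220],down(ang)); print(bot.sense()["qpos"])
E
```

```text
seat [ 625.82984864 -105.24126578  123.62523115] L [ 627.49763911 -104.96526929  120.        ]
x angle -171.00755121165218
total shift(50mm, start tool axes) [ 1.57  7.33 -1.04] turn(8deg) [0.   1.08 0.  ]
[-0.24667109  0.44644345  1.42918225  0.06578517  1.12748515 -1.99853151]
```

Call:
send_rows(
  plan=[
    {"fingers":70,"dx":0.2,"dy":0.85,"dz":-0.4,"wx":0,"wy":0,"wz":0},
    {"fingers":70,"dx":0.2,"dy":0.85,"dz":-0.4,"wx":0,"wy":0,"wz":0},
    {"fingers":70,"dx":0.2,"dy":0.94,"dz":-0.04,"wx":0,"wy":0,"wz":0},
    {"fingers":70,"dx":0.2,"dy":0.94,"dz":-0.04,"wx":0,"wy":0,"wz":0},
    {"fingers":70,"dx":0.2,"dy":0.94,"dz":-0.04,"wx":0,"wy":0,"wz":0},
    {"fingers":70,"dx":0.2,"dy":0.94,"dz":-0.04,"wx":0,"wy":0,"wz":0},
    {"fingers":70,"dx":0.2,"dy":0.94,"dz":-0.04,"wx":0,"wy":0,"wz":0},
    {"fingers":70,"dx":0.17,"dy":0.93,"dz":-0.04,"wx":0,"wy":0,"wz":0},
  ],
)

```text
time: 9.2
eef_pos: [482.3, 245.3, 228.7]
tcp_rot: [0.075, -0.078, 0.994, 0.007]
wrist_force: [0.3, -0.6, 0.0]
width: 70.0
gripper_force: 0.0
```

Call:
send_rows(
  plan=[
    {"fingers":70,"dx":0,"dy":0,"dz":0,"wx":0,"wy":0.54,"wz":0},
    {"fingers":70,"dx":0,"dy":0,"dz":0,"wx":0,"wy":0.54,"wz":0},
    {"fingers":70,"dx":0,"dy":0,"dz":0,"wx":0,"wy":0,"wz":1},
    {"fingers":70,"dx":0,"dy":0,"dz":0,"wx":0,"wy":0,"wz":1},
    {"fingers":70,"dx":0,"dy":0,"dz":0,"wx":0,"wy":0,"wz":1},
    {"fingers":70,"dx":0,"dy":0,"dz":0,"wx":0,"wy":0,"wz":1},
    {"fingers":70,"dx":0,"dy":0,"dz":0,"wx":0,"wy":0,"wz":1},
    {"fingers":70,"dx":0,"dy":0,"dz":0,"wx":0,"wy":0,"wz":1},
  ],
)

```text
time: 10.0
eef_pos: [483.3, 243.7, 228.4]
tcp_rot: [-0.0, 0.337, 0.942, 0.001]
wrist_force: [0.6, -0.5, 0.3]
width: 69.8
gripper_force: 0.0
```

Call:
send_rows(
  plan=[
    {"fingers":70,"dx":0,"dy":0,"dz":0,"wx":0,"wy":0,"wz":1},
    {"fingers":70,"dx":0,"dy":0,"dz":0,"wx":0,"wy":0,"wz":1},
    {"fingers":70,"dx":0,"dy":0,"dz":0,"wx":0,"wy":0,"wz":1},
    {"fingers":70,"dx":0,"dy":0,"dz":0,"wx":0,"wy":0,"wz":1},
    {"fingers":70,"dx":0,"dy":0,"dz":0,"wx":0,"wy":0,"wz":1},
    {"fingers":70,"dx":0,"dy":0,"dz":0,"wx":0,"wy":0,"wz":1},
    {"fingers":70,"dx":0,"dy":0,"dz":0,"wx":0,"wy":0,"wz":1},
    {"fingers":70,"dx":0,"dy":0,"dz":0,"wx":0,"wy":0,"wz":1},
  ],
)

```text
time: 10.8
eef_pos: [483.3, 243.6, 228.4]
tcp_rot: [-0.0, 0.785, 0.62, 0.0]
wrist_force: [0.6, 0.1, -0.3]
width: 70.3
gripper_force: 0.0
```

```bash
python3 - <<'E'
from h import *
print(pose(),bot.sense()["qpos"]); delta(KEY+[0,0,120],down(-12.75))
E
```

```text
(array([483.34013813, 243.64998272, 228.4453476 ]), array([[ 2.30897787e-01,  9.72978011e-01,  3.82721730e-05],
       [ 9.72977255e-01, -2.30897656e-01,  1.23872957e-03],
       [ 1.21409359e-03, -2.48781963e-04, -9.99999232e-01]])) [3.98739299e-01 2.82465900e-01 1.55016859e+00 1.16661261e-03
 1.30844212e+00 6.31437349e-01]
total shift(50mm, start tool axes) [ 0.   -0.    2.01] turn(8deg) [-1.000e-02 -1.000e-02  1.118e+01]
```

Call:
send_rows(
  plan=[
    {"fingers":70,"dx":0,"dy":0,"dz":0.12,"wx":0,"wy":0,"wz":1},
    {"fingers":70,"dx":0,"dy":0,"dz":0.12,"wx":0,"wy":0,"wz":1},
    {"fingers":70,"dx":0,"dy":0,"dz":0.12,"wx":0,"wy":0,"wz":1},
    {"fingers":70,"dx":0,"dy":0,"dz":0.12,"wx":0,"wy":0,"wz":1},
    {"fingers":70,"dx":0,"dy":0,"dz":0.12,"wx":0,"wy":0,"wz":1},
    {"fingers":70,"dx":0,"dy":0,"dz":0.12,"wx":0,"wy":0,"wz":1},
    {"fingers":70,"dx":0,"dy":0,"dz":0.12,"wx":0,"wy":0,"wz":1},
    {"fingers":70,"dx":0,"dy":0,"dz":0.12,"wx":0,"wy":0,"wz":1},
  ],
)

```text
time: 11.6
eef_pos: [483.3, 243.6, 180.3]
tcp_rot: [-0.001, 0.994, 0.11, 0.0]
wrist_force: [-0.0, -0.1, -0.2]
width: 70.2
gripper_force: 0.0
```

Call:
send_rows(
  plan=[
    {"fingers":55,"dx":0,"dy":0,"dz":0,"wx":0,"wy":0,"wz":1},
    {"fingers":55,"dx":0,"dy":0,"dz":0,"wx":0,"wy":0,"wz":1},
    {"fingers":55,"dx":0,"dy":0,"dz":0,"wx":0,"wy":0,"wz":1},
    {"fingers":55,"dx":0,"dy":0,"dz":0,"wx":0,"wy":0,"wz":0.18},
    {"fingers":55,"dx":0,"dy":0,"dz":0,"wx":0,"wy":0,"wz":0},
    {"fingers":55,"dx":0,"dy":0,"dz":0,"wx":0,"wy":0,"wz":0},
    {"fingers":55,"dx":0,"dy":0,"dz":0,"wx":0,"wy":0,"wz":0},
    {"fingers":55,"dx":0,"dy":0,"dz":0,"wx":0,"wy":0,"wz":0},
  ],
)

```text
time: 12.4
eef_pos: [483.6, 243.9, 180.6]
tcp_rot: [0.0, 0.994, -0.108, -0.0]
wrist_force: [0.4, 0.6, -0.6]
width: 55.1
gripper_force: 0.0
```

```bash
python3 - <<'E'
from h import *
im,c=snap("wrist","w7.png"); print(bot.sense()["qpos"])
m,l,st,ce=redtop(im,c,77)
for i in range(1,len(st)):
    if st[i,4]>200:
        k=np.argwhere(l==i)[:,::-1]; print(st[i],ce[i],im[l==i].mean(0)); print(cv2.minAreaRect(k.astype(np.float32)))
top=[KEY+np.array([*(Ro.from_euler("z",np.radians(-12.75)).as_matrix()@[sx*22,sy*6,0])])+[0,0,69] for sx,sy in((1,1),(1,-1),(-1,-1),(-1,1))]
print("expected top corners",[proj(c,t).round(1).tolist() for t in top])
# observed: bright red (top face) mask
b=(l==st[1:,4].argmax()+1)
h=cv2.cvtColor(im,cv2.COLOR_RGB2HSV); k=np.argwhere(b&(h[...,2]>np.percentile(h[...,2][b],60)-15))[:,::-1]; print("bright",cv2.minAreaRect(k.astype(np.float32)),np.percentile(h[...,2][b],[10,30,50,70,90]))
delta(KEY+[0,0,54+3-18.7],down(-12.75))
E
```

```text
[3.99544382e-01 3.28808773e-01 1.60549827e+00 5.29056633e-05
 1.20835519e+00 2.18670237e+00]
[ 299  213   20   68 1045] [308.76937799 249.88229665] [233.27942584  70.36172249  65.83732057]
((308.4999694824219, 246.5), (66.99998474121094, 18.999996185302734), 90.0)
[ 556  254   84   24 1053] [597.77872745 266.22507123] [175.16904084  50.53846154  57.58119658]
((597.49560546875, 265.4620056152344), (14.251599311828613, 85.08929443359375), 83.41805267333984)
expected top corners [[304.3, 206.6], [324.6, 206.8], [323.7, 276.2], [304.4, 276.1]]
bright ((597.5067749023438, 265.55767822265625), (13.324872970581055, 85.10893249511719), 83.33334350585938) [170. 174. 176. 178. 180.]
total shift(50mm, start tool axes) [-0.01 -0.    2.68] turn(8deg) [0.   0.01 0.04]
```

Call:
send_rows(
  plan=[
    {"fingers":55,"dx":-0.045,"dy":-0.036,"dz":0.5,"wx":0,"wy":0,"wz":0.04},
    {"fingers":55,"dx":0,"dy":0,"dz":0.6,"wx":0,"wy":0,"wz":0},
    {"fingers":55,"dx":0,"dy":0,"dz":0.6,"wx":0,"wy":0,"wz":0},
    {"fingers":55,"dx":0,"dy":0,"dz":0.5,"wx":0,"wy":0,"wz":0},
    {"fingers":55,"dx":0,"dy":0,"dz":0.3,"wx":0,"wy":0,"wz":0},
    {"fingers":55,"dx":0,"dy":0,"dz":0.13,"wx":0,"wy":0,"wz":0},
    {"fingers":55,"dx":0,"dy":0,"dz":0,"wx":0,"wy":0,"wz":0},
    {"fingers":55,"dx":0,"dy":0,"dz":0,"wx":0,"wy":0,"wz":0},
  ],
)

```text
time: 13.25
eef_pos: [482.1, 246.3, 49.9]
tcp_rot: [-0.0, 0.994, -0.111, -0.0]
wrist_force: [-0.0, 0.3, 0.2]
width: 54.6
gripper_force: 0.0
```

Call:
send_rows(
  plan=[
    {"fingers":35,"dx":0,"dy":0,"dz":0,"wx":0,"wy":0,"wz":0},
    {"fingers":20,"dx":0,"dy":0,"dz":0,"wx":0,"wy":0,"wz":0},
    {"fingers":5,"dx":0,"dy":0,"dz":0,"wx":0,"wy":0,"wz":0},
    {"fingers":5,"dx":0,"dy":0,"dz":0,"wx":0,"wy":0,"wz":0},
    {"fingers":5,"dx":0,"dy":0,"dz":0,"wx":0,"wy":0,"wz":0},
    {"fingers":5,"dx":0,"dy":0,"dz":0,"wx":0,"wy":0,"wz":0},
    {"fingers":5,"dx":0,"dy":0,"dz":0,"wx":0,"wy":0,"wz":0},
    {"fingers":5,"dx":0,"dy":0,"dz":0,"wx":0,"wy":0,"wz":0},
  ],
  newtons=70,
)

```text
time: 14.05
eef_pos: [482.0, 246.2, 49.7]
tcp_rot: [0.0, 0.994, -0.111, -0.0]
wrist_force: [-0.4, -0.6, 6.5]
width: 10.8
gripper_force: 68.7
```

```bash
python3 - <<'E'
from h import *
s=bot.sense();print(pose(),s["width"],s["gripper_force"],s["wrist_force"])
p0=np.array([623.5,-105.4,133.8])
for nm,p in(("grip",p0),("stop",np.array([645.6,-25.1,150.9]))):
    u,l,n=frame(.164); d=p-np.array([627.5,-105,120]); print(nm,d@u,d@l,d@n)
E
```

```text
(array([481.9670791 , 246.22783815,  49.69797851]), array([[ 9.75277805e-01, -2.20982279e-01, -1.86996093e-04],
       [-2.20982305e-01, -9.75277808e-01, -1.35763994e-04],
       [-1.52371702e-04,  1.73730438e-04, -9.99999973e-01]])) 10.84148172367243 68.73969554901123 [-0.39828819 -0.552546    6.54224777]
grip 2.1963561630679234 0.25843047691717996 14.202437582807898
stop 41.065696531046605 75.87279940863385 14.945128916044808
```

Call:
send_rows(
  plan=[
    {"fingers":5,"dx":0,"dy":0,"dz":-0.2,"wx":0,"wy":0,"wz":0},
    {"fingers":5,"dx":0,"dy":0,"dz":-0.4,"wx":0,"wy":0,"wz":0},
    {"fingers":5,"dx":0,"dy":0,"dz":-0.6,"wx":0,"wy":0,"wz":0},
    {"fingers":5,"dx":0,"dy":0,"dz":-0.7,"wx":0,"wy":0,"wz":0},
    {"fingers":5,"dx":0,"dy":0,"dz":-0.8,"wx":0,"wy":0,"wz":0},
    {"fingers":5,"dx":0,"dy":0,"dz":-0.8,"wx":0,"wy":0,"wz":0},
    {"fingers":5,"dx":0,"dy":0,"dz":-0.5,"wx":0,"wy":0,"wz":0},
    {"fingers":5,"dx":0,"dy":0,"dz":-0.2,"wx":0,"wy":0,"wz":0},
  ],
)

```text
time: 14.85
eef_pos: [482.3, 246.4, 262.2]
tcp_rot: [-0.001, 0.994, -0.111, 0.001]
wrist_force: [1.1, 0.2, -2.4]
width: 11.2
gripper_force: 68.2
```

```bash
cat >> h.py <<'E'
L=np.array([627.5,-105.,120.]); KAP=0.467
def lockR(k):
    u,l,n=frame(PSI); x=np.cos(k)*u+np.sin(k)*l; return np.c_[x,np.cross(-n,x),-n]
E
python3 - <<'E'
from h import *
im,c=snap("wrist","w8.png")
m,lb,st,ce=redtop(im,c,77)
for i in range(1,len(st)):
    if st[i,4]>200: print(st[i],ce[i])
s=bot.sense(); print(s["width"],s["wrist_force"],s["qpos"])
u,l,n=frame(PSI); H=bot.camera_model("wrist")["hand_eye"]; a=np.arctan2(.2824,.9593)
Rt=lockR(KAP)@Ro.from_euler("y",a).as_matrix(); P=L+244*n-Rt@H[:3,3]
d=P-L; print(d@u,d@l,d@n,P); delta(P,Rt)
E
```

```text
[ 513  218  127   28 1519] [576.10138249 231.51020408]
[ 297  298   37  123 3459] [314.51286499 365.52413992]
10.899683018749927 [ 0.19140363 -0.65870993  0.47874036] [4.04735339e-01 2.57476927e-01 1.50329825e+00 4.60756864e-07
 1.37832281e+00 2.19836287e+00]
-26.209195460511012 -13.335795171279509 87.12668630491092 [ 569.91514045 -128.04667272  187.88710963]
total shift(50mm, start tool axes) [3.36 6.92 1.48] turn(8deg) [ 0.74  5.13 -6.06]
```

Call:
send_rows(
  plan=[
    {"fingers":5,"dx":0.42,"dy":0.86,"dz":0,"wx":0,"wy":0,"wz":0},
    {"fingers":5,"dx":0.42,"dy":0.86,"dz":0,"wx":0,"wy":0,"wz":0},
    {"fingers":5,"dx":0.42,"dy":0.86,"dz":0,"wx":0,"wy":0,"wz":0},
    {"fingers":5,"dx":0.42,"dy":0.86,"dz":0,"wx":0,"wy":0,"wz":0},
    {"fingers":5,"dx":0.42,"dy":0.86,"dz":0,"wx":0,"wy":0,"wz":0},
    {"fingers":5,"dx":0.42,"dy":0.86,"dz":0,"wx":0,"wy":0,"wz":0},
    {"fingers":5,"dx":0.42,"dy":0.86,"dz":0,"wx":0,"wy":0,"wz":0},
    {"fingers":5,"dx":0.42,"dy":0.86,"dz":0,"wx":0,"wy":0,"wz":0},
  ],
)

```text
time: 15.7
eef_pos: [569.4, -128.3, 257.4]
tcp_rot: [0.0, 0.994, -0.111, -0.002]
wrist_force: [1.1, 0.9, -1.3]
width: 11.1
gripper_force: 68.4
```

Call:
send_rows(
  plan=[
    {"fingers":5,"dx":0,"dy":0,"dz":0,"wx":0.09,"wy":0.64,"wz":-0.76},
    {"fingers":5,"dx":0,"dy":0,"dz":0,"wx":0.09,"wy":0.64,"wz":-0.76},
    {"fingers":5,"dx":0,"dy":0,"dz":0,"wx":0.09,"wy":0.64,"wz":-0.76},
    {"fingers":5,"dx":0,"dy":0,"dz":0,"wx":0.09,"wy":0.64,"wz":-0.76},
    {"fingers":5,"dx":0,"dy":0,"dz":0,"wx":0.09,"wy":0.64,"wz":-0.76},
    {"fingers":5,"dx":0,"dy":0,"dz":0,"wx":0.09,"wy":0.64,"wz":-0.76},
    {"fingers":5,"dx":0,"dy":0,"dz":0,"wx":0.09,"wy":0.64,"wz":-0.76},
    {"fingers":5,"dx":0,"dy":0,"dz":0,"wx":0.09,"wy":0.64,"wz":-0.76},
  ],
)

```text
time: 16.5
eef_pos: [569.0, -126.0, 257.3]
tcp_rot: [-0.011, 0.894, 0.298, 0.335]
wrist_force: [0.9, 0.9, -1.8]
width: 10.7
gripper_force: 68.6
```

```bash
python3 - <<'E'
from h import *
print(pose(),bot.sense()["qpos"])
u,l,n=frame(PSI); H=bot.camera_model("wrist")["hand_eye"]; a=np.arctan2(.2824,.9593)
Rt=lockR(KAP)@Ro.from_euler("y",a).as_matrix(); P=L+244*n-Rt@H[:3,3]
delta(P,Rt)
E
```

```text
(array([ 568.9504843 , -125.98780075,  257.2994318 ]), array([[ 0.59844475,  0.5401179 ,  0.59172337],
       [ 0.52582586, -0.82203685,  0.21854654],
       [ 0.60445931,  0.18035542, -0.77595159]])) [-0.47992584  0.12778217  1.79997045  0.67888623  0.8387662   0.07898131]
total shift(50mm, start tool axes) [-0.84 -0.21  1.08] turn(8deg) [-0.01  0.15 -0.11]
```

Call:
send_rows(
  plan=[
    {"fingers":5,"dx":-0.21,"dy":-0.05,"dz":0.27,"wx":0,"wy":0,"wz":0},
    {"fingers":5,"dx":-0.21,"dy":-0.05,"dz":0.27,"wx":0,"wy":0,"wz":0},
    {"fingers":5,"dx":-0.21,"dy":-0.05,"dz":0.27,"wx":0,"wy":0,"wz":0},
    {"fingers":5,"dx":-0.21,"dy":-0.06,"dz":0.27,"wx":0,"wy":0,"wz":0},
    {"fingers":5,"dx":0,"dy":0,"dz":0,"wx":-0.01,"wy":0.15,"wz":-0.11},
    {"fingers":5,"dx":0,"dy":0,"dz":0,"wx":0,"wy":0,"wz":0},
    {"fingers":5,"dx":0,"dy":0,"dz":0,"wx":0,"wy":0,"wz":0},
    {"fingers":5,"dx":0,"dy":0,"dz":0,"wx":0,"wy":0,"wz":0},
  ],
)

```text
time: 17.3
eef_pos: [570.7, -127.7, 189.7]
tcp_rot: [-0.01, 0.889, 0.303, 0.343]
wrist_force: [0.2, 0.2, -2.0]
width: 10.8
gripper_force: 68.6
```

```bash
python3 - <<'E'
from h import *
im0,c=snap("wrist","w9.png"); np.save("w9.npy",np.array([*pose()[0],*pose()[1].ravel()])); im=im0[:,:,::-1].copy()
u,l,n=frame(PSI); print("axis",-c[1][:,2]@n,[(c[2]-L)@a for a in(u,l,n)],proj(c,L+4*n))
h=cv2.cvtColor(im,cv2.COLOR_BGR2HSV); g=h[...,2]
def big(m):
    cn,_=cv2.findContours(m.astype(np.uint8),cv2.RETR_EXTERNAL,cv2.CHAIN_APPROX_NONE); return max(cn,key=cv2.contourArea)
def circ(p):
    p=p.reshape(-1,2).astype(float); s=np.linalg.lstsq(np.c_[2*p,np.ones(len(p))],(p**2).sum(1),rcond=None)[0]
    r=np.sqrt(s[2]+s[0]**2+s[1]**2); return s[:2],r,np.std(np.hypot(*(p-s[:2]).T)-r)
brass=(h[...,0]>12)&(h[...,0]<35)&(h[...,1]>90); w=np.zeros_like(brass); w[150:340,220:410]=1; brass&=w
kb=big(brass).reshape(-1,2); print("brass bbox",cv2.boundingRect(kb))
full=np.zeros(g.shape,np.uint8); cv2.drawContours(full,[kb],-1,1,-1)
N,lab,st,ce=cv2.connectedComponentsWithStats(((full==1)&~brass).astype(np.uint8))
for i in range(1,N):
    if st[i,4]>300:
        print("hole",st[i],ce[i]); kh=big(lab==i).reshape(-1,2).astype(float)
        p=kh
        for _ in range(6): 
            cc,r,sd=circ(p); p=kh[np.abs(np.hypot(*(kh-cc).T)-r)<max(1.0,1.2*sd)]
        print("hole circ",cc,r,sd,len(p),len(kh),"cent-c",ce[i]-cc)
p=cv2.convexHull(kb).reshape(-1,2)
q=kb.astype(float)
for _ in range(6):
    cc,r,sd=circ(q); q=kb[np.abs(np.hypot(*(kb-cc).T)-r)<max(1.5,1.2*sd)]
print("brass circ",cc,r,sd,len(q),len(kb))
red=((h[...,0]<8)|(h[...,0]>172))&(h[...,1]>130)&(g>100); N,lab,st,ce=cv2.connectedComponentsWithStats(red.astype(np.uint8))
for i in range(1,N):
    if st[i,4]>40: print("red",st[i],ce[i])
E
```

```text
axis 0.9999872237152931 [np.float64(1.596341594675742), np.float64(-0.011192155421961787), np.float64(244.96159601622793)] [312.95915423 242.93313092]
brass bbox (267, 197, 94, 72)
brass circ [313.35387152 242.053079  ] 46.063774780760184 0.621167204779653 153 422
red [367 205  20  13 123] [376.68292683 211.        ]
red [ 295  264   39  158 4745] [314.35953635 343.92349842]
```

```bash
python3 - <<'E'
from h import *
u,l,n=frame(PSI)
def circ(p):
    p=p.reshape(-1,2).astype(float); s=np.linalg.lstsq(np.c_[2*p,np.ones(len(p))],(p**2).sum(1),rcond=None)[0]
    r=np.sqrt(s[2]+s[0]**2+s[1]**2); return s[:2],r,np.std(np.hypot(*(p-s[:2]).T)-r)
def big(m):
    cn,_=cv2.findContours(m.astype(np.uint8),cv2.RETR_EXTERNAL,cv2.CHAIN_APPROX_NONE); return max(cn,key=cv2.contourArea)
X={}
for f in("w6","w9"):
    im=cv2.imread(f"pics/{f}.png"); v=np.load(f+".npy"); R=v[3:].reshape(3,3); c=cam("wrist",(v[:3],R))
    h=cv2.cvtColor(im,cv2.COLOR_BGR2HSV); g=h[...,2]
    brass=(h[...,0]>12)&(h[...,0]<35)&(h[...,1]>90); w=np.zeros_like(brass); w[150:340,220:410]=1; kb=big(brass&w).reshape(-1,2); q=kb
    for _ in range(10): cc,r,sd=circ(q); q=kb[np.abs(np.hypot(*(kb-cc).T)-r)<max(1.5,1.2*sd)]
    bx=(slice(290,330),slice(250,285)) if f=="w6" else (slice(200,222),slice(362,392))
    red=np.zeros_like(brass); red[bx]=(((h[...,0]<8)|(h[...,0]>172))&(h[...,1]>130)&(g>100))[bx]; M=cv2.moments(red.astype(np.uint8),True); rm=(M["m10"]/M["m00"],M["m01"]/M["m00"])
    X[f]=[]
    for nm,px,hh in(("brass",cc,3.5),("red",rm,0.3)):
        d=hit(c,px,n,L+hh*n)-L; X[f].append(np.array([d@u,d@l])); print(f,nm,px,X[f][-1],r,len(q))
    X[f].append(np.array([[R[:,j]@a for j in(0,1)] for a in(u,l)]))  # tool xy -> (u,l)
for k in(0,1):
    # obs = true + A e
    A6,A9=X["w6"][2],X["w9"][2]
    e=np.linalg.solve(A9-A6,X["w9"][k]-X["w6"][k]); print("e",e,"true",X["w6"][k]-A6@e)
E
```

```text
w6 brass [312.58956659 246.91480673] [ 0.61795196 -0.07563539] 51.70783085431853 247
w6 red (265.6233766233766, 309.65584415584414) [ 33.1362388  -24.76354985] 51.70783085431853 247
w9 brass [313.32999866 242.17322458] [ 0.6210779  -0.01493105] 46.130159943916425 153
w9 red (376.6829268292683, 211.0) [ 33.20359885 -24.78061826] 46.130159943916425 153
e [ 0.00901358 -0.03003614] true [ 0.62679526 -0.04566283]
e [0.03307321 0.01639956] true [ 33.16787208 -24.78017957]
```

```bash
python3 - <<'E'
from h import *
m=bot.camera_model("wrist"); K=m["mtx"]; H=np.linalg.inv(m["hand_eye"])
def pt(x,y,z): v=H@[x,y,z,1]; v=K@v[:3]; return (v[:2]/v[2]).round(1)
for x0 in(0,-1.75,-3.5): print(x0,"x+ top",pt(x0+22,0,-27.3),"x+ bottom(flange top)",pt(x0+22,0,10.7),"x- top",pt(x0-22,0,-27.3),"white flange edge x+ top/bot",pt(x0+23,0,10.7),"shank rib tip bottom",pt(x0+18,0,41.7))
for f in("w8","w9"):
    im=cv2.imread(f"pics/{f}.png"); 
    for c in (310,314,318):
        print(f,c,[(y,*im[y,c,::-1].tolist()) for y in range(255,430,4)])if c==314 else None
    h=cv2.cvtColor(im,cv2.COLOR_BGR2HSV); red=((h[...,0]<8)|(h[...,0]>172))&(h[...,1]>130)&(h[...,2]>60); k=np.argwhere(red[:,280:350]); 
    for c in(305,311,317,323): print(c,np.where(red[250:,c])[0][[0,-1]]+250)
E
```

```text
0 x+ top [314.  294.7] x+ bottom(flange top) [314.1 254.4] x- top [314.2 420. ] white flange edge x+ top/bot [314.1 251.9] shank rib tip bottom [314.2 241.5]
-1.75 x+ top [314.  300.1] x+ bottom(flange top) [314.1 258.8] x- top [314.2 424.5] white flange edge x+ top/bot [314.1 256.3] shank rib tip bottom [314.2 245.2]
-3.5 x+ top [314.1 305.6] x+ bottom(flange top) [314.1 263.1] x- top [314.2 429. ] white flange edge x+ top/bot [314.1 260.6] shank rib tip bottom [314.2 248.9]
w8 314 [(255, 122, 120, 131), (259, 185, 182, 195), (263, 142, 70, 74), (267, 139, 36, 33), (271, 140, 36, 34), (275, 140, 35, 31), (279, 140, 35, 32), (283, 141, 36, 34), (287, 141, 36, 33), (291, 141, 31, 30), (295, 142, 34, 32), (299, 160, 40, 37), (303, 193, 51, 46), (307, 174, 97, 99), (311, 204, 202, 208), (315, 203, 201, 207), (319, 204, 202, 208), (323, 203, 201, 207), (327, 203, 202, 208), (331, 204, 202, 207), (335, 204, 202, 208), (339, 255, 255, 255), (343, 255, 255, 255), (347, 251, 79, 75), (351, 252, 82, 75), (355, 251, 79, 73), (359, 252, 81, 76), (363, 252, 82, 77), (367, 252, 83, 76), (371, 252
[... 614 characters left out ...]
50, 46), (307, 193, 72, 70), (311, 210, 208, 215), (315, 211, 209, 215), (319, 210, 207, 214), (323, 210, 209, 215), (327, 209, 209, 214), (331, 210, 209, 215), (335, 211, 210, 215), (339, 213, 211, 217), (343, 212, 211, 217), (347, 149, 34, 33), (351, 150, 33, 33), (355, 150, 37, 34), (359, 147, 25, 23), (363, 148, 29, 27), (367, 149, 34, 32), (371, 149, 30, 30), (375, 150, 35, 34), (379, 150, 34, 35), (383, 148, 28, 27), (387, 148, 33, 30), (391, 150, 35, 32), (395, 149, 33, 32), (399, 150, 34, 33), (403, 149, 29, 27), (407, 150, 32, 32), (411, 149, 32, 32), (415, 149, 32, 28), (419, 135, 28, 24), (423, 48, 43, 43), (427, 43, 42, 40)]
305 [264 421]
311 [264 421]
317 [264 421]
323 [264 421]
```

```bash
python3 - <<'E'
import cv2,numpy as np
for f in("w8","w9"):
    im=cv2.imread(f"pics/{f}.png")[:,:,::-1].astype(int)
    print(f,[(y,int(im[y,312:318,0].mean()),int(im[y,312:318,1].mean())) for y in list(range(228,268))+list(range(294,312))+list(range(414,424))])
E
```

```text
w8 [(228, 36, 35), (229, 51, 51), (230, 53, 54), (231, 54, 55), (232, 53, 54), (233, 54, 55), (234, 53, 55), (235, 54, 55), (236, 53, 55), (237, 54, 55), (238, 54, 54), (239, 54, 53), (240, 55, 55), (241, 54, 53), (242, 54, 52), (243, 55, 53), (244, 55, 53), (245, 54, 53), (246, 54, 52), (247, 55, 53), (248, 88, 87), (249, 120, 119), (250, 122, 121), (251, 123, 122), (252, 122, 121), (253, 122, 121), (254, 120, 118), (255, 122, 121), (256, 121, 120), (257, 126, 125), (258, 160, 159), (259, 186, 183), (260, 179, 178), (261, 175, 173), (262, 177, 175), (263, 142, 69), (264, 137, 33), (265, 137, 32), (266, 138, 34), (267, 138, 33), (294, 142, 32), (295, 142, 35), (296, 143, 36), (297, 141, 34), (298, 149, 36), (299, 159, 38), (300, 168, 43), (301, 177, 46), (302, 185, 47), (303, 193, 50), (304, 194, 51), (305, 194, 51), (306, 196, 52), (307, 174, 96), (308, 162, 157), (309, 201, 200), (310, 203, 202), (311, 203, 202), (414, 250, 79), (415, 251, 78), (416, 251, 79), (417, 250, 79), (418, 248, 76), (419, 243, 71), (420, 239, 70), (421, 222, 207), (422, 220, 211), (423, 219, 210)]
w9 [(228
[... 377 characters left out ...]
, (253, 120, 118), (254, 120, 118), (255, 120, 118), (256, 120, 119), (257, 123, 123), (258, 153, 151), (259, 191, 189), (260, 185, 184), (261, 182, 181), (262, 182, 182), (263, 151, 91), (264, 134, 33), (265, 135, 28), (266, 134, 26), (267, 135, 29), (294, 142, 30), (295, 141, 28), (296, 141, 28), (297, 142, 30), (298, 149, 33), (299, 161, 36), (300, 172, 39), (301, 183, 45), (302, 194, 46), (303, 203, 50), (304, 204, 51), (305, 204, 51), (306, 204, 51), (307, 192, 70), (308, 148, 138), (309, 207, 206), (310, 210, 209), (311, 210, 209), (414, 149, 33), (415, 148, 31), (416, 148, 32), (417, 149, 33), (418, 146, 31), (419, 135, 28), (420, 124, 25), (421, 98, 26), (422, 50, 40), (423, 45, 42)]
```

```bash
python3 - <<'E'
from h import *
from scipy.optimize import least_squares
m=bot.camera_model("wrist"); K=m["mtx"]; H=np.linalg.inv(m["hand_eye"])
def pt(x,z): v=K@(H@[x,0,z,1])[:3]; return v[1]/v[2]
def pred(p):
    x,d,b=p; return np.array([pt(x+22,-27.3+d+b),pt(x+22-b,-27.3+d),max(pt(x-22+b,-27.3+d),pt(x-22,-27.3+d+b)),pt(x+22,10.7+d),pt(x+23,10.7+d),pt(x+23,15.7+d)])
ob=np.array([297.5,303,421,263.3,257.8,248])
for idx in([0,1,2],[0,1,2,3,4,5],[0,1,2,3]):
    r=least_squares(lambda p:(pred(p)-ob)[idx],[0,0,1]); print(idx,r.x,(pred(r.x)-ob).round(1))
E
```

```text
[0, 1, 2] [-1.51645919  0.15727721  1.22557649] [ 0.  -0.  -0.  -5.2 -2.2  3.6]
[0, 1, 2, 3, 4, 5] [-2.25508804  1.28000854  1.09309934] [ 0.9  0.3 -0.2 -4.3 -1.3  4.5]
[0, 1, 2, 3] [-3.65412742  3.54930667  0.82691539] [ 2.4  0.5 -0.8 -2.8  0.2  6.1]
```

```bash
cat >> h.py <<'E'
u_,l_,n_=frame(PSI); L=L+0.4*u_; X0=-1.7
def st(k=None):
    p,R=pose(); s=bot.sense(); F=s["wrist_force"]; d=p+R[:,0]*X0-L
    # key axis offset at TCP from lock axis, along u,l,n ; force; rotation of x from upslope (ccw)
    print("axis u,l,n",[round(float(d@a),2) for a in(u_,l_,n_)],"F u,l,n",[round(float(F@a),1) for a in(u_,l_,n_)],"Tn",round(float(s["ft_torque"]@n_),2),"k",round(float(np.arctan2(R[:,0]@l_,R[:,0]@u_)),3),"tilt",round(float(R[:,2]@-n_),5),"w",round(s["width"],1),"t",s["time"],"q6",s["qpos"][5].round(2))
E
python3 - <<'E'
from h import *
st(); R=lockR(KAP); P=L+60*n_-X0*R[:,0]; delta(P,R); print((R.T@(P-pose()[0])/50).round(2))
E
```

```text
axis u,l,n [-26.49, -13.9, 88.04] F u,l,n [0.3, -0.1, -0.4] Tn 0.08 k 0.465 tilt 0.95989 w 10.8 t 17.35 q6 -0.12
total shift(50mm, start tool axes) [ 0.42 -0.01  0.72] turn(8deg) [ 0.01 -2.04 -0.02]
[ 0.6  -0.01  0.57]
```

Call:
send_rows(
  plan=[
    {"fingers":5,"dx":0,"dy":0,"dz":0,"wx":0,"wy":-0.7,"wz":0},
    {"fingers":5,"dx":0,"dy":0,"dz":0,"wx":0.01,"wy":-0.7,"wz":-0.02},
    {"fingers":5,"dx":0,"dy":0,"dz":0,"wx":0,"wy":-0.64,"wz":0},
    {"fingers":5,"dx":0.2,"dy":0,"dz":0.15,"wx":0,"wy":0,"wz":0},
    {"fingers":5,"dx":0.2,"dy":-0.01,"dz":0.15,"wx":0,"wy":0,"wz":0},
    {"fingers":5,"dx":0.2,"dy":0,"dz":0.2,"wx":0,"wy":0,"wz":0},
    {"fingers":5,"dx":0,"dy":0,"dz":0.07,"wx":0,"wy":0,"wz":0},
    {"fingers":5,"dx":0,"dy":0,"dz":0,"wx":0,"wy":0,"wz":0},
  ],
)

```text
time: 18.15
eef_pos: [603.8, -107.8, 173.8]
tcp_rot: [0.032, 0.928, 0.303, 0.213]
wrist_force: [0.3, 0.7, -1.9]
width: 11.0
gripper_force: 68.6
```

```bash
python3 - <<'E'
from h import *
st(); R=lockR(KAP); delta(L+60*n_-X0*R[:,0],R)
E
```

```text
axis u,l,n [-0.79, 0.29, 58.79] F u,l,n [-0.4, 0.6, -1.9] Tn -0.04 k 0.467 tilt 1.0 w 11.0 t 18.15 q6 0.45
total shift(50mm, start tool axes) [ 0.01  0.01 -0.02] turn(8deg) [-0.02  0.01  0.  ]
```

Call:
send_rows(
  plan=[
    {"fingers":5,"dx":0.01,"dy":0.01,"dz":0.1,"wx":-0.02,"wy":0.01,"wz":0},
    {"fingers":5,"dx":0,"dy":0,"dz":0.1,"wx":0,"wy":0,"wz":0},
    {"fingers":5,"dx":0,"dy":0,"dz":0.04,"wx":0,"wy":0,"wz":0},
    {"fingers":5,"dx":0,"dy":0,"dz":0.04,"wx":0,"wy":0,"wz":0},
    {"fingers":5,"dx":0,"dy":0,"dz":0.03,"wx":0,"wy":0,"wz":0},
    {"fingers":5,"dx":0,"dy":0,"dz":0.03,"wx":0,"wy":0,"wz":0},
    {"fingers":5,"dx":0,"dy":0,"dz":0.03,"wx":0,"wy":0,"wz":0},
    {"fingers":5,"dx":0,"dy":0,"dz":0,"wx":0,"wy":0,"wz":0},
  ],
)

```text
time: 18.95
eef_pos: [612.4, -106.9, 158.4]
tcp_rot: [0.034, 0.928, 0.303, 0.215]
wrist_force: [0.4, 0.0, -1.4]
width: 10.9
gripper_force: 68.6
```

```bash
python3 -c "
from h import *
st()"
```

```text
axis u,l,n [0.54, -0.14, 41.27] F u,l,n [-0.2, -0.1, -1.4] Tn 0.01 k 0.468 tilt 1.0 w 10.9 t 18.95 q6 0.45
```

Call:
send_rows(
  plan=[
    {"fingers":5,"dx":-0.01,"dy":0,"dz":0.04,"wx":0,"wy":0,"wz":0},
    {"fingers":5,"dx":0,"dy":0,"dz":0.04,"wx":0,"wy":0,"wz":0},
    {"fingers":5,"dx":0,"dy":0,"dz":0.04,"wx":0,"wy":0,"wz":0},
    {"fingers":5,"dx":0,"dy":0,"dz":0.04,"wx":0,"wy":0,"wz":0},
    {"fingers":5,"dx":0,"dy":0,"dz":0.04,"wx":0,"wy":0,"wz":0},
    {"fingers":5,"dx":0,"dy":0,"dz":0,"wx":0,"wy":0,"wz":0},
    {"fingers":5,"dx":0,"dy":0,"dz":0,"wx":0,"wy":0,"wz":0},
    {"fingers":5,"dx":0,"dy":0,"dz":0,"wx":0,"wy":0,"wz":0},
  ],
)

```text
time: 19.75
eef_pos: [616.3, -106.5, 149.5]
tcp_rot: [0.034, 0.928, 0.303, 0.215]
wrist_force: [-0.8, 0.1, -0.7]
width: 10.8
gripper_force: 68.6
```

```bash
python3 -c "
from h import *
st()"
```

```text
axis u,l,n [0.27, -0.44, 31.52] F u,l,n [-1.0, 0.2, -0.3] Tn -0.03 k 0.468 tilt 1.0 w 10.8 t 19.75 q6 0.44
```

Call:
send_rows(
  plan=[
    {"fingers":5,"dx":0,"dy":0,"dz":0.04,"wx":0,"wy":0,"wz":0},
    {"fingers":5,"dx":0,"dy":0,"dz":0.04,"wx":0,"wy":0,"wz":0},
    {"fingers":5,"dx":0,"dy":0,"dz":0.04,"wx":0,"wy":0,"wz":0},
    {"fingers":5,"dx":0,"dy":0,"dz":0.04,"wx":0,"wy":0,"wz":0},
    {"fingers":5,"dx":0,"dy":0,"dz":0.04,"wx":0,"wy":0,"wz":0},
    {"fingers":5,"dx":0,"dy":0,"dz":0.03,"wx":0,"wy":0,"wz":0},
    {"fingers":5,"dx":0,"dy":0,"dz":0,"wx":0,"wy":0,"wz":0},
    {"fingers":5,"dx":0,"dy":0,"dz":0,"wx":0,"wy":0,"wz":0},
  ],
)

```text
time: 20.55
eef_pos: [621.1, -105.7, 139.0]
tcp_rot: [0.034, 0.928, 0.303, 0.215]
wrist_force: [0.4, -0.7, -1.9]
width: 10.9
gripper_force: 68.7
```

```bash
python3 -c "
from h import *
st()"
```

```text
axis u,l,n [0.26, -0.44, 19.94] F u,l,n [-0.5, -0.8, -1.8] Tn -0.01 k 0.468 tilt 1.0 w 10.9 t 20.55 q6 0.44
```

Nearly home with no resistance; press the last bit in.

Call:
send_rows(
  plan=[
    {"fingers":5,"dx":0,"dy":0,"dz":0.02,"wx":0,"wy":0,"wz":0},
    {"fingers":5,"dx":0,"dy":0,"dz":0.02,"wx":0,"wy":0,"wz":0},
    {"fingers":5,"dx":0,"dy":0,"dz":0,"wx":0,"wy":0,"wz":0},
    {"fingers":5,"dx":0,"dy":0,"dz":0,"wx":0,"wy":0,"wz":0},
    {"fingers":5,"dx":0,"dy":0,"dz":0,"wx":0,"wy":0,"wz":0},
    {"fingers":5,"dx":0,"dy":0,"dz":0,"wx":0,"wy":0,"wz":0},
    {"fingers":5,"dx":0,"dy":0,"dz":0,"wx":0,"wy":0,"wz":0},
    {"fingers":5,"dx":0,"dy":0,"dz":0,"wx":0,"wy":0,"wz":0},
  ],
)

```text
time: 21.35
eef_pos: [621.5, -105.8, 138.5]
tcp_rot: [0.034, 0.928, 0.303, 0.215]
wrist_force: [-19.0, 0.1, 16.3]
width: 10.7
gripper_force: 72.3
```

```bash
python3 -c "
from h import *
st()"
```

```text
axis u,l,n [0.48, -0.56, 19.34] F u,l,n [-10.0, 3.2, 22.7] Tn -0.01 k 0.468 tilt 1.0 w 10.7 t 21.35 q6 0.44
```

Call:
send_rows(
  plan=[
    {"fingers":5,"dx":-0.007,"dy":-0.004,"dz":-0.024,"wx":0,"wy":0,"wz":0},
    {"fingers":5,"dx":0,"dy":0.005,"dz":0,"wx":0,"wy":0,"wz":0.8},
    {"fingers":5,"dx":0,"dy":0.005,"dz":0,"wx":0,"wy":0,"wz":0.8},
    {"fingers":5,"dx":0,"dy":0.005,"dz":0,"wx":0,"wy":0,"wz":0.8},
    {"fingers":5,"dx":0,"dy":0.005,"dz":0,"wx":0,"wy":0,"wz":0.8},
    {"fingers":5,"dx":0,"dy":0.005,"dz":0,"wx":0,"wy":0,"wz":0.8},
    {"fingers":5,"dx":0,"dy":0,"dz":0,"wx":0,"wy":0,"wz":0},
    {"fingers":5,"dx":0,"dy":0,"dz":0,"wx":0,"wy":0,"wz":0},
  ],
)

```text
time: 22.15
eef_pos: [621.3, -106.2, 138.5]
tcp_rot: [-0.027, 0.975, 0.036, 0.216]
wrist_force: [-6.5, 5.2, 5.3]
width: 11.0
gripper_force: 69.9
```

```bash
python3 -c "
from h import *
st()"
```

```text
axis u,l,n [-0.01, -0.05, 19.44] F u,l,n [-2.8, 6.2, 7.2] Tn 0.03 k -0.091 tilt 1.0 w 11.0 t 22.15 q6 1.0
```

Call:
send_rows(
  plan=[
    {"fingers":5,"dx":0,"dy":0.005,"dz":0,"wx":0,"wy":0,"wz":0.8},
    {"fingers":5,"dx":0,"dy":0.005,"dz":0,"wx":0,"wy":0,"wz":0.8},
    {"fingers":5,"dx":0,"dy":0.005,"dz":0,"wx":0,"wy":0,"wz":0.8},
    {"fingers":5,"dx":0,"dy":0.005,"dz":0,"wx":0,"wy":0,"wz":0.8},
    {"fingers":5,"dx":0,"dy":0.005,"dz":0,"wx":0,"wy":0,"wz":0.8},
    {"fingers":5,"dx":0,"dy":0,"dz":0,"wx":0,"wy":0,"wz":0.4},
    {"fingers":5,"dx":0,"dy":0,"dz":0,"wx":0,"wy":0,"wz":0},
    {"fingers":5,"dx":0,"dy":0,"dz":0,"wx":0,"wy":0,"wz":0},
  ],
)

```text
time: 22.95
eef_pos: [621.3, -107.1, 138.4]
tcp_rot: [-0.091, 0.941, -0.261, 0.197]
wrist_force: [-5.2, 8.1, 4.5]
width: 11.0
gripper_force: 69.9
```

```bash
python3 -c "
from h import *
st()"
```

```text
axis u,l,n [0.22, 0.06, 19.44] F u,l,n [-1.6, 8.8, 5.7] Tn -0.0 k -0.705 tilt 1.0 w 11.0 t 22.95 q6 1.61
```

Call:
send_rows(
  plan=[
    {"fingers":5,"dx":0,"dy":0,"dz":0,"wx":0,"wy":0,"wz":0.3},
    {"fingers":5,"dx":0,"dy":0,"dz":0,"wx":0,"wy":0,"wz":0.3},
    {"fingers":5,"dx":0,"dy":0,"dz":0,"wx":0,"wy":0,"wz":0.3},
    {"fingers":5,"dx":0,"dy":0,"dz":0,"wx":0,"wy":0,"wz":0},
    {"fingers":5,"dx":0,"dy":0,"dz":0,"wx":0,"wy":0,"wz":0},
    {"fingers":5,"dx":0,"dy":0,"dz":0,"wx":0,"wy":0,"wz":0},
    {"fingers":5,"dx":0,"dy":0,"dz":0,"wx":0,"wy":0,"wz":0},
    {"fingers":5,"dx":0,"dy":0,"dz":0,"wx":0,"wy":0,"wz":0},
  ],
)

```text
time: 23.75
eef_pos: [621.9, -106.7, 138.9]
tcp_rot: [-0.104, 0.922, -0.319, 0.192]
wrist_force: [1.6, 10.9, 5.2]
width: 10.6
gripper_force: 69.4
```

```bash
python3 -c "
from h import *
st();print(bot.sense()['ft_torque'],bot.sense()['effort'])"
```

```text
axis u,l,n [1.19, 0.53, 19.54] F u,l,n [5.2, 10.5, 3.3] Tn 0.23 k -0.83 tilt 0.99999 w 10.6 t 23.75 q6 1.73
[ 1.85490829 -0.3119297   1.08328553] [ -7.40287229 -53.57493281 -31.72845125  -1.23590358  -1.79706216
   0.23391739]
```

Call:
send_rows(
  plan=[
    {"fingers":5,"dx":0,"dy":0,"dz":0,"wx":0,"wy":0,"wz":0.3},
    {"fingers":5,"dx":0,"dy":0,"dz":0,"wx":0,"wy":0,"wz":0.3},
    {"fingers":5,"dx":0,"dy":0,"dz":0,"wx":0,"wy":0,"wz":0},
    {"fingers":5,"dx":0,"dy":0,"dz":0,"wx":0,"wy":0,"wz":0},
    {"fingers":5,"dx":0,"dy":0,"dz":0,"wx":0,"wy":0,"wz":0},
    {"fingers":5,"dx":0,"dy":0,"dz":0,"wx":0,"wy":0,"wz":0},
    {"fingers":5,"dx":0,"dy":0,"dz":0,"wx":0,"wy":0,"wz":0},
    {"fingers":5,"dx":0,"dy":0,"dz":0,"wx":0,"wy":0,"wz":0},
  ],
)

```text
time: 24.55
eef_pos: [622.0, -106.7, 139.0]
tcp_rot: [-0.111, 0.909, -0.356, 0.188]
wrist_force: [2.1, 10.7, 3.7]
width: 11.1
gripper_force: 78.9
```

```bash
python3 -c "
from h import *
st();print(bot.sense()['ft_torque'],bot.sense()['effort'][5])"
```

```text
axis u,l,n [1.44, 0.57, 19.57] F u,l,n [5.0, 10.3, 1.7] Tn 1.57 k -0.911 tilt 0.99999 w 11.1 t 24.55 q6 1.82
[ 1.20376492 -0.50729271  2.24358706] 1.5370959788560867
```

Call:
send_rows(
  plan=[
    {"fingers":20,"dx":0,"dy":0,"dz":0,"wx":0,"wy":0,"wz":0},
    {"fingers":40,"dx":0,"dy":0,"dz":0,"wx":0,"wy":0,"wz":0},
    {"fingers":40,"dx":0,"dy":0,"dz":0,"wx":0,"wy":0,"wz":0},
    {"fingers":40,"dx":0,"dy":0,"dz":0,"wx":0,"wy":0,"wz":0},
    {"fingers":40,"dx":0,"dy":0,"dz":-0.3,"wx":0,"wy":0,"wz":0},
    {"fingers":40,"dx":0,"dy":0,"dz":-0.7,"wx":0,"wy":0,"wz":0},
    {"fingers":40,"dx":0,"dy":0,"dz":-0.8,"wx":0,"wy":0,"wz":0},
    {"fingers":40,"dx":0,"dy":0,"dz":-0.6,"wx":0,"wy":0,"wz":0},
  ],
)

```text
time: 25.35
eef_pos: [570.1, -116.5, 249.9]
tcp_rot: [-0.111, 0.908, -0.358, 0.188]
wrist_force: [0.1, 1.0, 0.4]
width: 39.5
gripper_force: 0.0
```

Call:
send_rows(
  plan=[
    {"fingers":40,"dx":0,"dy":0,"dz":0,"wx":0,"wy":0,"wz":0},
    {"fingers":40,"dx":0,"dy":0,"dz":0,"wx":0,"wy":0,"wz":0},
    {"fingers":40,"dx":0,"dy":0,"dz":0,"wx":0,"wy":0,"wz":0},
    {"fingers":40,"dx":0,"dy":0,"dz":0,"wx":0,"wy":0,"wz":0},
    {"fingers":40,"dx":0,"dy":0,"dz":0,"wx":0,"wy":0,"wz":0},
    {"fingers":40,"dx":0,"dy":0,"dz":0,"wx":0,"wy":0,"wz":0},
    {"fingers":40,"dx":0,"dy":0,"dz":0,"wx":0,"wy":0,"wz":0},
    {"fingers":40,"dx":0,"dy":0,"dz":0,"wx":0,"wy":0,"wz":0},
  ],
)

```text
time: 26.15
eef_pos: [571.1, -116.2, 246.6]
tcp_rot: [-0.111, 0.908, -0.358, 0.187]
wrist_force: [0.2, 0.8, 0.7]
width: 40.0
gripper_force: 0.0
```

```bash
python3 - <<'E'
from h import *
st(); im,c=snap("wrist","w10.png"); t,ct=snap("top","t10.png")
for nm,I,C in(("w",im,c),("t",t,ct)):
    m,lb,s,ce=redtop(I,C,0)
    for i in range(1,len(s)):
        if s[i,4]>(100 if nm=="w" else 12):
            r=cv2.minAreaRect(np.argwhere(lb==i)[:,::-1].astype(np.float32)); b=cv2.boxPoints(r)
            print(nm,s[i],ce[i],r)
print("expected key top centre, home: w",proj(c,L+47*n_),"t",proj(ct,L+47*n_))
# wing direction from top-face bright pixels and white line, in face plane at 47 mm
h=cv2.cvtColor(im,cv2.COLOR_RGB2HSV); red=((h[...,0]<8)|(h[...,0]>172))&(h[...,1]>130)&(h[...,2]>60)
N,lb,s,ce=cv2.connectedComponentsWithStats(red.astype(np.uint8)); e=proj(c,L+47*n_)
i=min((j for j in range(1,N) if s[j,4]>300),key=lambda j:np.hypot(*(ce[j]-e)))
V=h[...,2][lb==i]; print(s[i],np.percentile(V,[5,25,50,75,95]))
for lo,hi in((60,165),(165,256)):
    k=np.argwhere((lb==i)&(h[...,2]>=lo)&(h[...,2]<hi))[:,::-1].astype(np.float32)
    if len(k)>50:
        b=cv2.boxPoints(cv2.minAreaRect(k)); X=[hit(c,p,n_,L+47*n_)-L for p in b]; print(lo,len(k),[(round(float(x@u_),1),round(float(x@l_),1)) for x in X])
E
```

```text
axis u,l,n [-0.05, -0.47, 139.0] F u,l,n [0.6, 0.8, 0.5] Tn 0.02 k -0.915 tilt 1.0 w 40.0 t 26.15 q6 1.84
w [ 298  215   27   70 1063] [311.67732832 253.22483537] ((311.3166198730469, 249.12448120117188), (69.84851837158203, 18.965492248535156), 82.40535736083984)
t [253 163   7   8  30] [256.06666667 167.3       ] ((256.02001953125, 167.13999938964844), (7.0, 5.400000095367432), 36.86989974975586)
t [365 216   6   4  17] [367.52941176 217.70588235] ((367.5, 217.5), (3.0, 5.0), 90.0)
t [301 293  46  11 164] [321.69512195 298.38414634] ((323.4846496582031, 298.12310791015625), (45.64478302001953, 5.085424423217773), 7.125016689300537)
expected key top centre, home: w [313.53074055 251.05697823] t [372.50950049 213.41383182]
[ 298  203   27   82 1379] [109.  163.5 201.  214.  217. ]
60 354 [(24.6, -15.6), (16.1, -23.9), (-16.2, 9.3), (-7.3, 18.1)]
165 1025 [(19.7, -11.0), (12.4, -18.3), (-17.2, 11.7), (-9.5, 19.4)]
```

```bash
python3 - <<'E'
from h import *
im,c=snap("top"); H=L+50*l_; g=im.max(2)
for a in(2.1,1.9):
    p=proj(c,H+50*(np.sin(a)*u_-np.cos(a)*l_)+37*n_); x,y=p.round().astype(int); print(a,p,"\n",g[y-5:y+6,x-5:x+6])
E
```

```text
2.1 [341.79222509 199.09448879] 
 [[251 252 252 248 243 240 238 230 221 228 238]
 [251 251 245 220 186 174 184 190 191 200 225]
 [251 245 208 139  91  92 127 161 182 196 228]
 [250 236 156  68  30  40  86 139 177 210 238]
 [251 240 162  67  26  29  66 129 190 232 247]
 [251 248 205 111  43  33  84 165 228 246 250]
 [252 252 239 168  95  82 138 216 248 252 252]
 [251 252 249 230 183 172 210 246 253 253 252]
 [251 251 252 249 241 238 247 252 253 253 252]
 [250 251 251 251 251 250 251 252 252 252 252]
 [250 251 250 250 251 251 251 251 251 251 250]]
1.9 [345.1787985  197.16463421] 
 [[251 251 251 251 251 250 250 250 245 239 243]
 [251 251 251 250 246 242 245 250 248 242 240]
 [248 243 240 238 230 221 228 238 244 243 240]
 [220 186 174 184 190 191 200 225 240 245 244]
 [139  91  92 127 161 182 196 228 244 248 246]
 [ 68  30  40  86 139 177 210 238 249 250 247]
 [ 67  26  29  66 129 190 232 247 250 250 250]
 [111  43  33  84 165 228 246 250 250 250 251]
 [168  95  82 138 216 248 252 252 250 248 249]
 [230 183 172 210 246 253 253 252 250 248 249]
 [249 241 238 247 252 253 253 252 250 247 249]]
```

The knob sits at the 2.1 rad position, so the cover is fully aside, and the key is home with the lock at its stop.

```bash
python3 -c "
from rig import bot
print(bot.sign_off())"
```

```text
the job is handed in; nothing more can be done
None
```

The job is handed in: the cover is fully aside, and the red key is fully home and released, turned clockwise to the stop at the red mark, by my force readings and last camera checks (no verdict came back).

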